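Break down the sand-specimen tube set

TASK

The sand-specimen set on the bench is stacked up: take it apart and park each part on its own green stand, standing or lying flat right down on it: the plunger upright in the round rimmed cup, the tube upright over the tall thin pin, the U-shaped spacer flat around the short thick stub, and the pedestal with its base flat inside the square tray. Set every part down gently, without dropping it, let go of everything, and leave the small tin and the amber jar where they stand.

Things in the scene. Friction and masses are not known exactly. Their poses are not given: they have to be found in the camera images.
- plunger_mid (a point): Steel hand plunger, top of the stack, 114 mm tall, 0.3 kg: foot disc 44 mm across, 14 mm thick; stem 14 mm; black knob 30 mm across, 24 mm tall, at the top. Its foot starts inside the tube, on the pedestal's boss, 68 mm below the tube's rim, the knob sticking out: draw it straight up. Point: on the axis 57 mm above its underside, 45 mm below the knob's middle. z: up.
- tube_mid (a point): Bright steel tube, open at both ends, 60 mm outside, 50 mm bore, 100 mm tall, 0.55 kg. At the start it stands on the spacer, its lower 32 mm around the pedestal's boss: lift it straight off. Point: on the axis, 50 mm above its lower end. z: along the axis.
- spacer_mid (a point): U-shaped aluminium spacer, flat, 14 mm thick, 0.12 kg: half ring of radii 26 and 38 mm, arms 28 mm long to -x (52 mm gap), and to +x a handle 14 mm wide, from 38 to 86 mm from the point: grip it across at about 62 mm. It starts on the pedestal's plate around the boss, handle 14 mm clear of the bench. Point: centre of the half ring, 7 mm above its underside.
- pedestal_mid (a point): Grey steel pedestal, bottom of the stack, 0.7 kg, 60 mm tall: square plate 80 x 80 mm, 14 mm thick, sides along its x and y, with a round boss 46 mm across and 46 mm tall on its middle: grip it by the boss. Point: on the axis, 30 mm above its underside.
- plunger_cup: Place for the plunger: fixed low round green cup, 78 mm outside, 64 mm inside, rim 16 mm above the bench, inner floor 5 mm above the bench. Origin: centre of its underside on the bench, z up.
- tube_stand: Place for the tube: fixed square green plate 90 x 90 mm, 10 mm thick, with an upright steel pin 24 mm across in the middle, its top 70 mm above the bench. The tube goes over the pin and stands on the plate. Origin: centre of its underside on the bench, z up.
- spacer_stand: Place for the spacer: fixed round green disc 92 mm across, 12 mm thick, with a short steel stub 30 mm across in the middle, its top 34 mm above the bench. The spacer lies flat on the disc, the stub at the centre of its half ring, handle pointing anywhere. Origin: centre of its underside on the bench, z up.
- pedestal_tray: Place for the pedestal: fixed shallow square green tray, 112 x 112 mm outside, 102 x 102 mm inside, walls 12 mm high, floor 5 mm above the bench, sides along its x and y. The plate lies on the floor, its sides parallel to the walls (any quarter turn). Origin: centre of its underside on the bench.
- tin_mid (a point): Bystander: small round aluminium tin, 41 mm across, 30 mm tall, loose; stays where it is. The point is its centre.
- jar_mid (a point): Bystander: amber glass jar with a white cap, 56 mm across, 75 mm tall, loose; stays where it is. The point is its centre.
There are look-alikes about, which are no part of the job. Leave any red or turquoise look-alike of the part that bears tube_mid alone.

How it is judged:
At the end, for the whole second after the job is handed in: All four parts are released and at rest (under 20 mm/s), level or upright within 0.1 rad, each right down on its own stand (height within 4 mm) and its axis within 15 mm of the stand's centre (the pedestal 16 mm); tin and jar upright and within 25 mm of where they were (horizontal distance between plunger_mid and plunger_cup below 0.015 m and z of plunger_mid in the frame of plunger_cup between 0.058 and 0.066 m and angle between each of plunger_mid, tube_mid, spacer_mid, pedestal_mid's own z axis and vertical below 0.1 rad and linear speed of each of plunger, tube, spacer, pedestal below 0.02 m/s and horizontal distance between tube_mid and tube_stand below 0.015 m and z of tube_mid in the frame of tube_stand between 0.056 and 0.064 m and horizontal distance between spacer_mid and spacer_stand below 0.015 m and z of spacer_mid in the frame of spacer_stand between 0.015 and 0.023 m and horizontal distance between pedestal_mid and pedestal_tray below 0.016 m and z of pedestal_mid in the frame of pedestal_tray between 0.031 and 0.039 m and distance of each of tin_mid, jar_mid from where it was at the start of the episode below 0.025 m and angle between each of tin_mid, jar_mid's own z axis and vertical below 0.2 rad); the robot touches nothing.
It fails at once if the plunger is dropped or thrown onto its stand (faster than 0.4 m/s within 40 mm above it) (horizontal distance between plunger_mid and plunger_cup below 0.03 m and z of plunger_mid in the frame of plunger_cup below 0.102 m and linear speed of plunger above 0.4 m/s).
It fails at once if the tube is dropped or thrown onto its stand (faster than 0.4 m/s within 40 mm above it) (horizontal distance between tube_mid and tube_stand below 0.03 m and z of tube_mid in the frame of tube_stand below 0.1 m and linear speed of tube above 0.4 m/s).
It fails at once if the spacer is dropped or thrown onto its stand (faster than 0.4 m/s within 40 mm above it) (horizontal distance between spacer_mid and spacer_stand below 0.03 m and z of spacer_mid in the frame of spacer_stand below 0.059 m and linear speed of spacer above 0.4 m/s).
It fails at once if the pedestal is dropped or thrown onto its stand (faster than 0.4 m/s within 40 mm above it) (horizontal distance between pedestal_mid and pedestal_tray below 0.03 m and z of pedestal_mid in the frame of pedestal_tray below 0.075 m and linear speed of pedestal above 0.4 m/s).
It fails at once if the tin or the jar is knocked over or away (distance of any of tin_mid, jar_mid from where it was at the start of the episode above 0.025 m or angle between any of tin_mid, jar_mid's own z axis and vertical above 0.4 rad).
It also fails if it takes over 128 s, if anything falls off the work surface, if the arm or the gripper's body presses on something with over 40 N, if the wrist force passes 120 N, or if a joint passes its speed limit or range.

ROBOT

A 6-joint arm with a two-finger parallel gripper is mounted at the origin on the work surface. World frame = base frame: x ahead of the robot, y to its left, z up, the work surface at z = 0. Lengths are in m, angles in rad, forces in N, time in s.
With the tool pointing down it reaches from about 0.35 to 0.85 m from the base axis. Payload 8.1 kg.
Tool frame: the origin (TCP) lies between the finger pads; the fingertips stand 11 mm ahead of it and the grasp point (between the pads) lies 8 mm behind it (tips_ahead is the z of the fingertips in the tool frame, in m); z points along the fingers, y is the line along which they close (so a half turn about z gives the same grasp; the last joint's range is limited). The gripper opens to 93 mm and grips with 3 to 60 N. Pads are 15 mm wide; open, the fingers measure 128 mm over their backs; the gripper's body (75 mm by 188 mm) begins 65 mm behind the grasp point.
Start: joints at [1.099, 0.13, 1.488, -0, 1.523, -0.085], TCP at [0.226, 0.556, 0.23] pointing down, gripper open.
Joint ranges: [-2.96, 2.96], [-0.89, 2.26], [0.02, 2.5], [-1.34, 4.48], [0, 2.73], [-2.66, 2.66]. Speed limits (rad/s): [2.39, 2.39, 2.79, 3.14, 3.14, 3.14].

INTERFACE

Orientations are given as a rotation vector (axis times angle).
In Python, from plant import read_state, read_camera, close_job, tips_ahead gives the robot as it stands. The module is installed in compiled form; this text tells all that it offers.
- The arm moves only by the tool move_arm, never from a script. Its argument "plan" is a list of rows, each a list of 7 numbers: the turn, a rotation vector about the tool's x, y, z in units of 6 degrees (1.0 is 6 degrees), then the shift along the tool's x, y, z in units of 25 mm (1.0 is 25 mm), then the finger opening in mm, from 0 to 93. A call has exactly 10 rows; each row shifts and turns the commanded pose from where the row before left it, along the tool's axes as they then stand; what a row does not reach is not made up. A row lasts 1/10 s, in which the tool goes at most 50 mm and 8.59 degrees, less where a joint would pass 70% of its speed; a pose out of reach is approached as far as the arm can. A call is refused whole if a number of a shift passes 1 or a number of a turn 1, either way. A call with a gripper value outside its range is refused whole. The fingers move at their own pace and stop on an object; "force" is the grip in N (left out, the last holds). Time passes only in rows, so rows that do not move let the fingers close, or fill a call up. It gives the time, the measured TCP pose, the force, the opening and the grip force at its end, in the units of the state.
- read_state(): the state, without advancing time (a new reading comes with each control period).
- read_camera(name): name is "scene" or "top" or "wrist"; returns a dict with "frame" (384x512x3 uint8, red, green, blue), "z_map" (384x512 float32, m along the optical axis (not along the pixel's ray), 0 where there is no reading), "fx", "fy", "cx", "cy" (pixels), "distortion" ([k1, k2, p1, p2, k3] as OpenCV has them; the pictures are not rectified), "rvec" (rotation vector, rad) and "tvec" (3), from world to camera coordinates, as OpenCV has them. Camera axes: x right, y down, z forward; pixel columns grow to the right and rows downward; lengths in m; the calibration is good to about 2 mm. A picture is of the moment at which its call begins.
- close_job(): hands the job in; it is judged then, once.
The state is a dict: "t": time; "q": joint angles; "dq": joint speeds; "joint_torque": joint torques, N m; "tool_pos": TCP position; "orientation": TCP orientation; "force": force on the tool from outside, world axes, zero at the start; "wrist_torque": the same for the moment, N m; "opening": finger opening in m; "gripper_force": force on a finger pad.
Only numpy, scipy, OpenCV 4.12 (cv2) and the standard library are available. Lean on these libraries where they do the work, as an engineer would, in place of code of your own. Each camera call takes 0.05 s, during which the arm holds its last target. There are 200 camera calls.

## Working session

There is one attempt and no reset: what is moved stays moved. The work goes in short steps, Python scripts to look and compute and a tool call to move; the robot and the scene stay as the last step left them, time stands still between calls to the robot, and variables do not carry over. Pictures are saved under pics/ and viewed, at most 17 in all, crops included, and the job is handed in when it is done.

Besides the shell and the picture viewer there is one more tool, called after ">>>" by a JSON object that holds its "api" and its "payload". move_arm: Moves the arm, as the interface text tells. Its arguments: {"type":"object","properties":{"plan":{"type":"array","items":{"type":"array","items":{"type":"number"}}},"force":{"type":"number"}},"required":["plan"]}

```bash
mkdir -p pics; cat > h.py <<'E'
import numpy as np, cv2
from scipy.spatial.transform import Rotation as R
from plant import *
def cam(n):
    c=read_camera(n); c['K']=np.array([[c['fx'],0,c['cx']],[0,c['fy'],c['cy']],[0,0,1.]]); c['D']=np.array(c['distortion'],float); return c
def cloud(c):
    v,u=np.mgrid[:384,:512]; p=cv2.undistortPoints(np.stack([u,v],-1).reshape(-1,1,2).astype(float),c['K'],c['D']).reshape(384,512,2)
    P=np.dstack([p,np.ones((384,512))])*c['z_map'][...,None]
    M=cv2.Rodrigues(np.array(c['rvec'],float))[0]; W=(P-np.array(c['tvec']).reshape(3))@M
    W[c['z_map']==0]=np.nan; return W
def save(c,name,crop=None,s=1.5):
    f=c['frame'][...,::-1]
    if crop: u0,v0,u1,v1=crop; f=f[v0:v1,u0:u1]
    cv2.imwrite('pics/'+name,cv2.resize(f,None,fx=s,fy=s,interpolation=cv2.INTER_CUBIC))
E
python3 - <<'E'
from h import *
s=read_state(); print(s)
for n in('top','scene'):
    c=cam(n); save(c,n+'0.png'); W=cloud(c); np.savez(n+'.npz',W=W,f=c['frame'])
    M=cv2.Rodrigues(np.array(c['rvec'],float))[0]; print(n,c['fx'],-M.T@np.array(c['tvec']).reshape(3))
E
```

```text
{'t': 0.0, 'q': array([ 1.09859433e+00,  1.31153495e-01,  1.48929627e+00, -1.56035822e-06,
        1.52301928e+00, -8.54235427e-02]), 'dq': array([-6.06078645e-04, -2.12520816e-03,  6.04711129e-04,  1.41016118e-03,
       -3.05554799e-05,  1.02702148e-03]), 'joint_torque': array([-1.45507274e-03, -5.59805059e+01, -4.91760421e+01,  7.68631697e-02,
        3.50937119e-02, -1.77673510e-04]), 'tool_pos': array([0.22605843, 0.55517403, 0.2285827 ]), 'orientation': array([-6.03670934e-01, -3.08252214e+00,  2.83381734e-03]), 'force': array([ 0.17017434, -0.00955239,  0.3673508 ]), 'wrist_torque': array([ 0.01752771, -0.03170147,  0.01975059]), 'gripper_force': 0.0, 'opening': 0.09334507207150003}
top 431.00067795712306 [ 0.44379834 -0.0444489   0.92988359]
scene 388.1413303585296 [0.97141425 0.32744991 0.80399156]
```

View pics/top0.png

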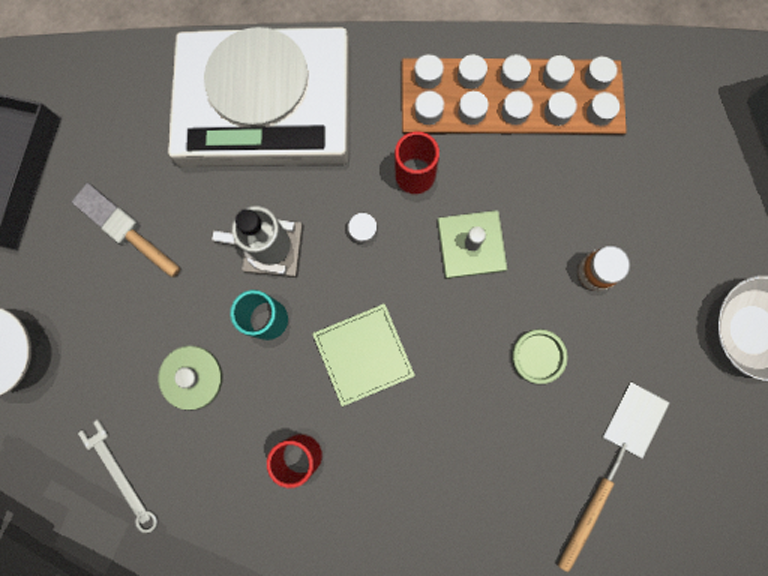

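View pics/scene0.png

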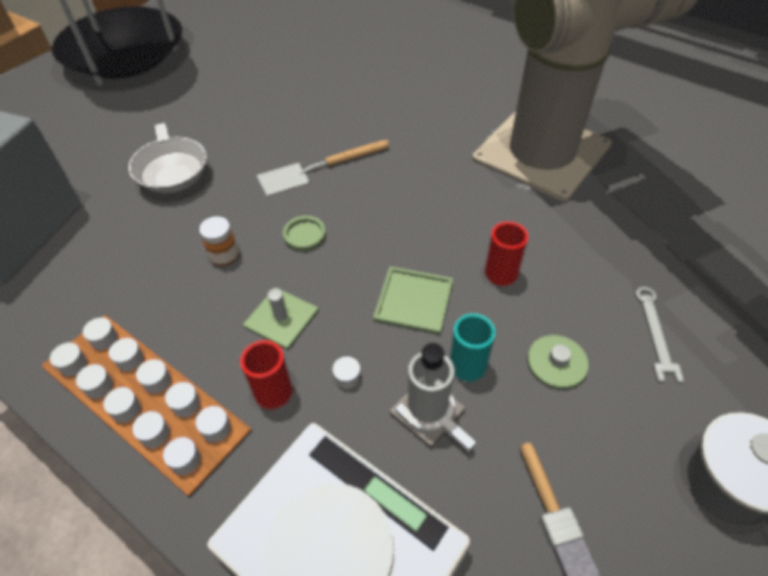

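The stack with the bright steel tube is at top-view (255,235). The look-alikes are red tubes at (416,162) and (292,463) and a turquoise one at (255,315), so only the steel tube in the stack fits. The green stands are the cup (540,357), pin plate (473,243), disc (190,377) and tray (363,354). The tin is at (362,228) and the jar at (605,268).

```bash
python3 - <<'E'
from h import *
T=np.load('top.npz'); W=T['W']; f=T['f'].astype(int); S=np.load('scene.npz'); WS=S['W']; fS=S['f'].astype(int)
def green(f): return (f[...,1]>f[...,0]+12)&(f[...,1]>f[...,2]+25)
for nm,(u0,v0,u1,v1) in dict(cup=(335,210,385,265),plate=(285,135,345,190),disc=(100,225,150,280),tray=(205,200,280,275)).items():
    m=np.zeros((384,512),bool); m[v0:v1,u0:u1]=1; m&=green(f)
    P=W[m]; P=P[np.isfinite(P).all(1)]
    r=cv2.minAreaRect((P[:,:2]*1000).astype(np.float32)); print(nm,P.mean(0).round(4),'z med',np.median(P[:,2]).round(4),'rect',np.round(r[0],1),np.round(r[1],1),round(r[2],1), 'circ',[np.round(x,1) for x in cv2.minEnclosingCircle((P[:,:2]*1000).astype(np.float32))])
def reg(c,rad,zlo,zhi,W):
    P=W.reshape(-1,3); m=(np.hypot(P[:,0]-c[0],P[:,1]-c[1])<rad)&(P[:,2]>zlo)&(P[:,2]<zhi); return P[m]
print('stack pix', W[148:152,163:167].reshape(-1,3).mean(0), W[165,170])
c=W[150,165]
for lab,WW in(('top',W),('scene',WS)):
  for lo,hi in((.175,.21),(.105,.124),(.02,.035),(.008,.018)):
    P=reg((c[0],c[1]),.13,lo,hi,WW)
    if len(P): print(lab,lo,hi,len(P),'mean',P.mean(0).round(4),'min',P.min(0).round(3),'max',P.max(0).round(3))
for nm,(u,v) in dict(tin=(241,151),jar=(407,176),red1=(277,93),turq=(169,209),red2=(194,309)).items(): print(nm,W[v-2:v+3,u-2:u+3].reshape(-1,3).mean(0).round(3))
c=dict(frame=T['f']); save(c,'stk.png',(120,110,250,240),4.5)
c=dict(frame=S['f']); save(c,'stkS.png',(240,210,350,310),6)
E
```

```text
cup [ 0.4733 -0.2456  0.0078] z med 0.0053 rect [ 473.3 -245.4] [76.  74.4] 89.6 circ [array([ 473.1, -246. ]), np.float64(38.7)]
plate [ 0.6358 -0.1522  0.0093] z med 0.0093 rect [ 637.3 -152.7] [89.3 88.8] 7.2 circ [array([ 636.6, -152.3]), np.float64(60.8)]
disc [0.4433 0.2539 0.0109] z med 0.0109 rect [443.7 255.1] [90.3 89.7] 61.5 circ [array([443.7, 257.3]), np.float64(47.8)]
tray [0.4771 0.0052 0.0053] z med 0.0046 rect [477.1   4.9] [111.3 111.3] 22.5 circ [array([476.6,   4.5]), np.float64(77.3)]
stack pix [0.62745651 0.13723879 0.17290807] [0.6084568  0.13700833 0.12549874]
top 0.175 0.21 8 mean [0.6339 0.1326 0.1759] min [0.62  0.127 0.175] max [0.645 0.137 0.177]
top 0.105 0.124 139 mean [0.6247 0.1302 0.115 ] min [0.604 0.109 0.105] max [0.66  0.163 0.124]
top 0.02 0.035 500 mean [0.6172 0.1258 0.0275] min [0.499 0.008 0.02 ] max [0.675 0.224 0.035]
top 0.008 0.018 420 mean [0.6108 0.1243 0.0129] min [0.499 0.01  0.008] max [0.672 0.212 0.018]
scene 0.175 0.21 58 mean [0.633  0.1411 0.1756] min [0.62  0.127 0.175] max [0.645 0.154 0.177]
scene 0.105 0.124 211 mean [0.6423 0.1459 0.1143] min [0.607 0.115 0.105] max [0.663 0.17  0.124]
scene 0.02 0.035 699 mean [0.6337 0.1414 0.0285] min [0.501 0.007 0.02 ] max [0.675 0.225 0.035]
scene 0.008 0.018 370 mean [0.6382 0.1443 0.0141] min [0.527 0.015 0.008] max [0.675 0.21  0.018]
tin [0.658 0.006 0.029]
jar [ 0.595 -0.333  0.075]
red1 [ 0.768 -0.07   0.079]
turq [0.536 0.165 0.   ]
red2 [ 0.322  0.107 -0.001]
```

View pics/stk.png

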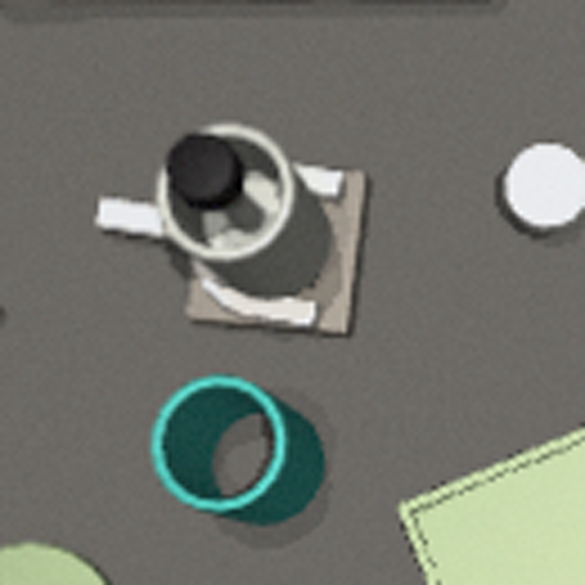

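The enlarged crop confirms it: the bright steel tube with the black knob stands in the stack at crop (228,190), and the turquoise tube next to it at (220,440) is the look-alike. The spacer handle points to +y, with its tip at (100,213).

```bash
python3 - <<'E'
from h import *
from scipy.optimize import least_squares
T=np.load('top.npz'); W=T['W']; f=T['f'].astype(int); S=np.load('scene.npz'); WS=S['W']; fS=S['f'].astype(int)
def reg(c,rad,zlo,zhi,W,F):
    P=W.reshape(-1,3); m=(np.hypot(P[:,0]-c[0],P[:,1]-c[1])<rad)&(P[:,2]>zlo)&(P[:,2]<zhi); return P[m],F.reshape(-1,3)[m]
def circ(P,r,x0): 
    s=least_squares(lambda c:np.clip(np.hypot(P[:,0]-c[0],P[:,1]-c[1])-r,-.01,.01),x0,loss='soft_l1',f_scale=.002); return s.x.round(4),np.sqrt(2*s.cost/len(P)).round(4)
for l,w,g in(('top',W,f),('sc',WS,fS)):
    P,_=reg((.633,.14),.06,.124,.132,w,g); print(l,'rim',len(P),P.mean(0).round(4),circ(P,.0275,(.633,.14)))
    P,_=reg((.633,.14),.03,.169,.18,w,g); print(l,'knob',len(P),cv2.minEnclosingCircle((P[:,:2]*1000).astype(np.float32)),P[:,2].mean())
    P,_=reg((.55,.155),.06,.09,.11,w,g); print(l,'turq',len(P),P[:,2].max(),circ(P,.0285,(.55,.155)))
    P,C=reg((.637,.2),.04,.022,.034,w,g); print(l,'handle',len(P))
    if len(P):
        v=cv2.fitLine(P[:,:2].astype(np.float32),cv2.DIST_HUBER,0,.001,.001).ravel(); print(v,np.degrees(np.arctan2(v[1],v[0])),P.min(0),P.max(0),cv2.minAreaRect((P[:,:2]*1000).astype(np.float32)))
    P,C=reg((.633,.14),.075,.010,.018,w,g); print(l,'plate',len(P),cv2.minAreaRect((P[:,:2]*1000).astype(np.float32)))
    P,C=reg((.658,.006),.04,.02,.035,w,g); print('tin',cv2.minEnclosingCircle((P[:,:2]*1000).astype(np.float32)))
    P,C=reg((.637,-.153),.03,.06,.08,w,g); print('pin',len(P),P.mean(0),cv2.minEnclosingCircle((P[:,:2]*1000).astype(np.float32)))
    P,C=reg((.443,.255),.03,.03,.04,w,g); print('stub',len(P),P.mean(0),cv2.minEnclosingCircle((P[:,:2]*1000).astype(np.float32)))
E
```

```text
top rim 188 [0.6299 0.1344 0.1267] (array([0.6337, 0.1384]), np.float64(0.0015))
top knob 178 ((633.585205078125, 138.16600036621094), 14.257660865783691) 0.17276083083678206
top turq 282 0.10812544531785612 (array([0.5283, 0.1438]), np.float64(0.0023))
top handle 114
[0.5475521  0.8367716  0.6412816  0.20073508] 56.80076 [0.61124851 0.16798931 0.02274652] [0.65385083 0.22350494 0.0313107 ] ((637.1406860351562, 192.6039276123047), (65.79164123535156, 21.69912338256836), 59.84425354003906)
top plate 355 ((635.0283813476562, 155.5338592529297), (114.224365234375, 80.42243194580078), 84.92852020263672)
tin ((658.6131591796875, 5.721999645233154), 20.597000122070312)
pin 111 [ 0.63687577 -0.15235686  0.06838956] ((637.5594482421875, -152.6266632080078), 11.79693603515625)
stub 142 [0.44411304 0.25433466 0.0330585 ] ((444.2143249511719, 254.312255859375), 15.061366081237793)
sc rim 205 [0.6391 0.145  0.1281] (array([0.6331, 0.1406]), np.float64(0.0021))
sc knob 181 ((632.6024780273438, 140.45375061035156), 15.11744213104248) 0.17421368763716497
sc turq 298 0.10915480462095654 (array([0.5289, 0.147 ]), np.float64(0.0022))
sc handle 264
[0.22910601 0.9734015  0.6414281  0.19055033] 76.755554 [0.61253181 0.16281397 0.0220167 ] [0.65837555 0.22541351 0.03304764] ((645.827392578125, 188.7742919921875), (67.40525817871094, 41.69773864746094), 61.387001037597656)
sc plate 288 ((646.7169189453125, 148.3977508544922), (74.32838439941406, 107.65465545654297), 30.863496780395508)
tin ((657.2115478515625, 8.354146957397461), 20.679040908813477)
pin 83 [ 0.63788158 -0.14819216  0.06897706] ((636.3278198242188, -149.30685424804688), 12.105255126953125)
stub 117 [0.44444918 0.25699805 0.03494648] ((443.4902648925781, 256.0091857910156), 15.495478630065918)
```

```bash
cat > go.py <<'E'
import sys
from h import *
# usage: go.py x y z [heading of tool y, deg] -> remaining turn (level+yaw) and shift, in move units, from where the arm stands
a=[float(v) for v in sys.argv[1:]]; s=read_state(); p=s['tool_pos']; Q=R.from_rotvec(s['orientation']).as_matrix()
h=np.degrees(np.arctan2(Q[1,1],Q[0,1])); print('t',round(s['t'],2),'pos',p.round(4),'h',round(h,1),'tilt',round(float(np.degrees(np.arccos(-Q[2,2]))),2),'open',round(s['opening'],4),'F',s['force'].round(1),'g',round(s['gripper_force'],1),'q6',s['q'][5].round(2))
if len(a)>2:
    hh=np.radians(a[3] if len(a)>3 else h); T=np.array([[-np.sin(hh),np.cos(hh),0],[np.cos(hh),np.sin(hh),0],[0,0,-1]]).T
    print('turn',(R.from_matrix(Q.T@T).as_rotvec(degrees=True)/6).round(2),'shift before turn',(Q.T@(np.array(a[:3])-p)/.025).round(2),'after',(T.T@(np.array(a[:3])-p)/.025).round(2))
E
python3 go.py .6334 .1395 .2286
```

```text
t 0.1 pos [0.2261 0.5552 0.2287] h 67.8 tilt 0.1 open 0.093 F [ 0.3 -0.4 -0. ] g 0.0 q6 -0.09
turn [-0.02 -0.   -0.  ] shift before turn [-2.136e+01 -9.260e+00  2.000e-02] after [-21.36  -9.26   0.  ]
```

>>> {"api": "move_arm", "payload": {"plan": [[0, 0, 0, -1, -0.43, 0, 93], [0, 0, 0, -1, -0.43, 0, 93], [0, 0, 0, -1, -0.43, 0, 93], [0, 0, 0, -1, -0.43, 0, 93], [0, 0, 0, -1, -0.43, 0, 93], [0, 0, 0, -1, -0.43, 0, 93], [0, 0, 0, -1, -0.43, 0, 93], [0, 0, 0, -1, -0.43, 0, 93], [0, 0, 0, -1, -0.43, 0, 93], [0, 0, 0, -1, -0.43, 0, 93]]}}

```text
t: 1.1
tool_pos: [0.4177, 0.3608, 0.2292]
orientation: [-0.604, -3.082, 0.001]
force: [0.0, -0.3, 0.2]
opening: 0.0933
gripper_force: 0.0
```

>>> {"api": "move_arm", "payload": {"plan": [[0, 0, 0, -1, -0.43, 0, 93], [0, 0, 0, -1, -0.43, 0, 93], [0, 0, 0, -1, -0.43, 0, 93], [0, 0, 0, -1, -0.43, 0, 93], [0, 0, 0, -1, -0.43, 0, 93], [0, 0, 0, -1, -0.43, 0, 93], [0, 0, 0, -1, -0.43, 0, 93], [0, 0, 0, -1, -0.43, 0, 93], [0, 0, 0, -1, -0.43, 0, 93], [0, 0, 0, -1, -0.43, 0, 93]]}}

```text
t: 2.1
tool_pos: [0.6087, 0.167, 0.229]
orientation: [-0.604, -3.082, 0.001]
force: [-0.1, -0.0, -0.1]
opening: 0.0929
gripper_force: 0.0
```

>>> {"api": "move_arm", "payload": {"plan": [[0, 0, 0, -0.7, -0.33, 0, 93], [0, 0, 0, -0.66, -0.33, 0, 93], [0, 0, 0, 0, 0, 0, 93], [0, 0, 0, 0, 0, 0, 93], [0, 0, 0, 0, 0, 0, 93], [0, 0, 0, 0, 0, 0, 93], [0, 0, 0, 0, 0, 0, 93], [0, 0, 0, 0, 0, 0, 93], [0, 0, 0, 0, 0, 0, 93], [0, 0, 0, 0, 0, 0, 93]]}}

```text
t: 3.1
tool_pos: [0.6335, 0.14, 0.2297]
orientation: [0.604, 3.083, 0.0]
force: [-0.5, -0.3, 0.9]
opening: 0.093
gripper_force: 0.0
```

```bash
python3 go.py .6334 .1395 .154; python3 -c "
from h import *
c=cam('wrist'); save(c,'w1.png'); np.savez('w1.npz',W=cloud(c),f=c['frame'])
W=cloud(c); P=W.reshape(-1,3); d=np.hypot(P[:,0]-.633,P[:,1]-.14)
for lo,hi,r in((.165,.18,.03),(.122,.134,.05)):
  m=(d<r)&(P[:,2]>lo)&(P[:,2]<hi); print(m.sum(), cv2.minEnclosingCircle((P[m][:,:2]*1000).astype(np.float32)) if m.sum() else '')
"
```

```text
t 3.1 pos [0.6335 0.14   0.2297] h 67.8 tilt 0.01 open 0.093 F [-0.5 -0.3  0.9] g 0.0 q6 -1.05
turn [ 0.  0. -0.] shift before turn [-0.   -0.02  3.03] after [-0.   -0.02  3.03]
1583 ((635.154541015625, 139.34828186035156), 14.931669235229492)
1171 ((635.2632446289062, 139.3749542236328), 29.98358917236328)
```

View pics/w1.png

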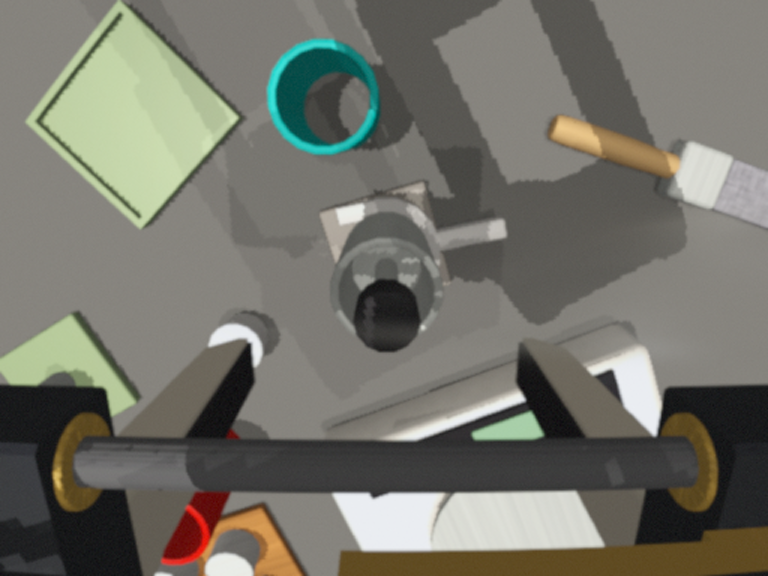

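The wrist view shows the knob centred in the tube at (388,315), between the open fingers, with clearance all round. Next I descend and grip the knob.

>>> {"api": "move_arm", "payload": {"plan": [[0, 0, 0, 0, 0, 0.8, 93], [0, 0, 0, 0, 0, 0.8, 93], [0, 0, 0, 0, 0, 0.8, 93], [0, 0, 0, 0, 0, 0.6, 93], [0, 0, 0, 0, 0, 0, 93], [0, 0, 0, 0, 0, 0, 93], [0, 0, 0, 0, 0, 0, 15], [0, 0, 0, 0, 0, 0, 15], [0, 0, 0, 0, 0, 0, 15], [0, 0, 0, 0, 0, 0, 15]], "force": 30}}

```text
t: 4.15
tool_pos: [0.6338, 0.1399, 0.1552]
orientation: [0.604, 3.082, 0.0]
force: [0.6, -0.6, -0.1]
opening: 0.0654
gripper_force: 0.0
```

>>> {"api": "move_arm", "payload": {"plan": [[0, 0, 0, 0, 0, 0, 15], [0, 0, 0, 0, 0, 0, 15], [0, 0, 0, 0, 0, 0, 15], [0, 0, 0, 0, 0, 0, 15], [0, 0, 0, 0, 0, -0.1, 15], [0, 0, 0, 0, 0, -0.3, 15], [0, 0, 0, 0, 0, -0.5, 15], [0, 0, 0, 0, 0, -0.5, 15], [0, 0, 0, 0, 0, -0.5, 15], [0, 0, 0, 0, 0, -0.5, 15]]}}

```text
t: 5.15
tool_pos: [0.6338, 0.1399, 0.2164]
orientation: [0.604, 3.082, 0.001]
force: [1.2, -0.1, -2.9]
opening: 0.0295
gripper_force: 30.0
```

>>> {"api": "move_arm", "payload": {"plan": [[0, 0, 0, 0, 0, -0.6, 15], [0, 0, 0, 0, 0, -0.6, 15], [0, 0, 0, 0, 0, -0.6, 15], [0, 0, 0, 0, -0.3, 0, 15], [0, 0, 0, 0, -0.6, 0, 15], [0, 0, 0, 0, -0.8, 0, 15], [0, 0, 0, 0, -1, 0, 15], [0, 0, 0, 0, -1, 0, 15], [0, 0, 0, 0, -1, 0, 15], [0, 0, 0, 0, -1, 0, 15]]}}

```text
t: 6.15
tool_pos: [0.5781, 0.006, 0.2581]
orientation: [-0.604, -3.081, 0.001]
force: [-0.0, 0.4, -3.3]
opening: 0.0293
gripper_force: 30.0
```

>>> {"api": "move_arm", "payload": {"plan": [[0, 0, 0, 0, -1, 0, 15], [0, 0, 0, 0, -1, 0, 15], [0, 0, 0, 0, -1, 0, 15], [0, 0, 0, 0, -1, 0, 15], [0, 0, 0, 0, -1, 0, 15], [0, 0, 0, 0, -1, 0, 15], [0, 0, 0, 0, -1, 0, 15], [0, 0, 0, 0, -1, 0, 15], [0, 0, 0, 0, -1, 0, 15], [0, 0, 0, 0, -1, 0, 15]]}}

```text
t: 7.15
tool_pos: [0.4834, -0.2249, 0.2583]
orientation: [-0.604, -3.081, -0.001]
force: [0.5, 0.2, -3.7]
opening: 0.0293
gripper_force: 30.0
```

>>> {"api": "move_arm", "payload": {"plan": [[0, 0, 0, 0, -0.6, 0, 15], [0, 0, 0, 0, -0.3, 0, 15], [0, 0, 0, 0, -0.1, 0, 15], [0, 0, 0, 0, 0, 0, 15], [0, 0, 0, 0, 0, 0, 15], [0, 0, 0, 0, 0, 0, 15], [0, 0, 0, 0, 0, 0, 15], [0, 0, 0, 0, 0, 0, 15], [0, 0, 0, 0, 0, 0, 15], [0, 0, 0, 0, 0, 0, 15]]}}

```text
t: 8.15
tool_pos: [0.4761, -0.2467, 0.2597]
orientation: [0.604, 3.083, -0.0]
force: [0.3, -0.0, -3.9]
opening: 0.0295
gripper_force: 30.0
```

```bash
python3 go.py .473 -.245 .100; python3 -c "
from h import *
c=cam('top'); W=cloud(c); P=W.reshape(-1,3); C=c['frame'].reshape(-1,3).astype(int); g=(C[:,1]>C[:,0]+12)&(C[:,1]>C[:,2]+25)
c=cam('scene'); save(c,'s2.png'); W2=cloud(c); P=W2.reshape(-1,3); C=c['frame'].reshape(-1,3).astype(int); g=(C[:,1]>C[:,0]+8)&(C[:,1]>C[:,2]+20)
for nm,q,r in(('cup',(.473,-.245),.06),('disc',(.444,.255),.06),('tray',(.477,.006),.1),('plate',(.637,-.151),.08)):
  m=g&(np.hypot(P[:,0]-q[0],P[:,1]-q[1])<r)&(P[:,2]<.03); A=P[m][:,:2]; print(nm,m.sum(),cv2.minAreaRect((A*1000).astype(np.float32)))
m=(np.hypot(P[:,0]-.473,P[:,1]+.245)<.05)&(P[:,2]>.17)&(P[:,2]<.2); print(m.sum(),P[m].min(0),P[m].max(0))
"
```

```text
t 8.15 pos [ 0.4761 -0.2467  0.2597] h 67.8 tilt 0.0 open 0.0295 F [ 0.3 -0.  -3.9] g 30.0 q6 -1.76
turn [-0.  0.  0.] shift before turn [0.14 0.02 6.39] after [0.14 0.02 6.39]
cup 457 ((475.0111389160156, -248.14437866210938), (76.98361206054688, 84.1617202758789), 22.609739303588867)
disc 972 ((441.34912109375, 257.2091369628906), (94.73085021972656, 93.05319213867188), 13.995682716369629)
tray 1651 ((471.8382873535156, 2.992523193359375), (126.27255249023438, 116.72727966308594), 22.49500274658203)
plate 925 ((634.439453125, -154.18565368652344), (95.088623046875, 98.82582092285156), 7.214907169342041)
214 [ 0.45280183 -0.26763225  0.17009008] [ 0.49814997 -0.22311216  0.19963154]
```

View pics/s2.png

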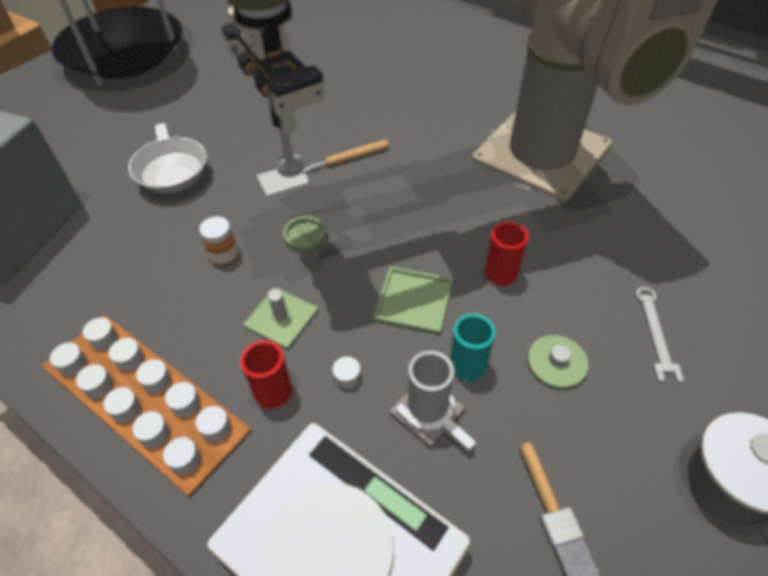

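The plunger hangs upright in the gripper at (290,150) and the tube is still in the stack. Now I lower the plunger into the cup.

>>> {"api": "move_arm", "payload": {"plan": [[0, 0, 0, 0.1, 0, 0.5, 15], [0, 0, 0, 0, 0, 0.9, 15], [0, 0, 0, 0, 0, 0.9, 15], [0, 0, 0, 0, 0, 0.9, 15], [0, 0, 0, 0, 0, 0.9, 15], [0, 0, 0, 0, 0, 0.7, 15], [0, 0, 0, 0, 0, 0.4, 15], [0, 0, 0, 0, 0, 0.3, 15], [0, 0, 0, 0, 0, 0.3, 15], [0, 0, 0, 0, 0, 0.2, 15]]}}

```text
t: 9.25
tool_pos: [0.4739, -0.246, 0.1095]
orientation: [0.604, 3.082, -0.0]
force: [-0.0, 0.2, -4.7]
opening: 0.0295
gripper_force: 30.0
```

>>> {"api": "move_arm", "payload": {"plan": [[0, 0, 0, 0, 0, 0.1, 15], [0, 0, 0, 0, 0, 0.1, 15], [0, 0, 0, 0, 0, 0.1, 15], [0, 0, 0, 0, 0, 0.05, 15], [0, 0, 0, 0, 0, 0, 15], [0, 0, 0, 0, 0, 0, 15], [0, 0, 0, 0, 0, 0, 15], [0, 0, 0, 0, 0, 0, 15], [0, 0, 0, 0, 0, 0, 15], [0, 0, 0, 0, 0, 0, 15]]}}

```text
t: 10.25
tool_pos: [0.4738, -0.2459, 0.1009]
orientation: [0.604, 3.083, -0.0]
force: [-0.2, -0.1, -3.2]
opening: 0.0293
gripper_force: 30.0
```

>>> {"api": "move_arm", "payload": {"plan": [[0, 0, 0, 0, 0, 0.05, 15], [0, 0, 0, 0, 0, 0, 15], [0, 0, 0, 0, 0, 0, 15], [0, 0, 0, 0, 0, 0, 15], [0, 0, 0, 0, 0, 0, 15], [0, 0, 0, 0, 0, 0, 15], [0, 0, 0, 0, 0, 0, 15], [0, 0, 0, 0, 0, 0, 15], [0, 0, 0, 0, 0, 0, 15], [0, 0, 0, 0, 0, 0, 15]]}}

```text
t: 11.25
tool_pos: [0.474, -0.246, 0.1]
orientation: [0.604, 3.082, -0.0]
force: [0.9, 0.6, 5.3]
opening: 0.0295
gripper_force: 30.0
```

>>> {"api": "move_arm", "payload": {"plan": [[0, 0, 0, 0, 0, 0, 60], [0, 0, 0, 0, 0, 0, 93], [0, 0, 0, 0, 0, 0, 93], [0, 0, 0, 0, 0, 0, 93], [0, 0, 0, 0, 0, 0, 93], [0, 0, 0, 0, 0, -0.3, 93], [0, 0, 0, 0, 0, -0.8, 93], [0, 0, 0, 0, 0, -1, 93], [0, 0, 0, 0, 0, -1, 93], [0, 0, 0, 0, 0, -1, 93]]}}

```text
t: 12.25
tool_pos: [0.4737, -0.2458, 0.2038]
orientation: [0.604, 3.083, -0.0]
force: [0.2, -0.0, 0.7]
opening: 0.0929
gripper_force: 0.0
```

>>> {"api": "move_arm", "payload": {"plan": [[0, 0, 0, 0, 0, -0.8, 93], [0, 0, 0, 0, 1, -0.6, 93], [0, 0, 0, 0, 1, 0, 93], [0, 0, 0, 0, 1, 0, 93], [0, 0, 0, 0, 1, 0, 93], [0, 0, 0, 0, 1, 0, 93], [0, 0, 0, 0, 1, 0, 93], [0, 0, 0, 0, 1, 0, 93], [0, 0, 0, 0, 1, 0, 93], [0, 0, 0, 0, 1, 0, 93]]}}

```text
t: 13.25
tool_pos: [0.559, -0.0365, 0.2379]
orientation: [0.604, 3.082, -0.0]
force: [-0.8, 1.0, -0.8]
opening: 0.093
gripper_force: 0.0
```

>>> {"api": "move_arm", "payload": {"plan": [[0, 0, 0, 0, 1, 0, 93], [0, 0, 0, 0, 1, 0, 93], [0, 0, 0, 0, 1, 0, 93], [0, 0, 0, 0, 1, 0, 93], [0, 0, 0, 0, 1, 0, 93], [0, 0, 0, 0, 1, 0, 93], [0, 0, 0, 0, 1, 0, 93], [0, 0, 0, 0, 0.7, 0, 93], [0, 0, 0, 0, 0, 0, 93], [0, 0, 0, 0, 0, 0, 93]]}}

```text
t: 14.25
tool_pos: [0.6311, 0.1406, 0.2373]
orientation: [-0.603, -3.083, 0.001]
force: [0.2, 0.2, 0.6]
opening: 0.0931
gripper_force: 0.0
```

```bash
python3 go.py .6335 .1397 .098; python3 -c "
from h import *
c=cam('wrist'); W=cloud(c); P=W.reshape(-1,3); d=np.hypot(P[:,0]-.633,P[:,1]-.14)
m=(d<.05)&(P[:,2]>.122)&(P[:,2]<.134); print(m.sum(), cv2.minEnclosingCircle((P[m][:,:2]*1000).astype(np.float32)))
c=cam('scene'); save(c,'s3.png',(120,80,320,280),3)
P=cloud(c).reshape(-1,3); m=(np.hypot(P[:,0]-.473,P[:,1]+.245)<.03)&(P[:,2]>.1)&(P[:,2]<.13); print('knob',P[m].min(0),P[m].max(0))
"
```

```text
t 14.25 pos [0.6311 0.1406 0.2373] h 67.9 tilt 0.02 open 0.0931 F [0.2 0.2 0.6] g 0.0 q6 -1.04
turn [-0.  0.  0.] shift before turn [-0.1   0.    5.57] after [-0.1   0.    5.57]
1431 ((635.3090209960938, 139.27178955078125), 29.912979125976562)
knob [ 0.46002051 -0.25868355  0.10028224] [ 0.48861419 -0.22964595  0.12306355]
```

View pics/s3.png

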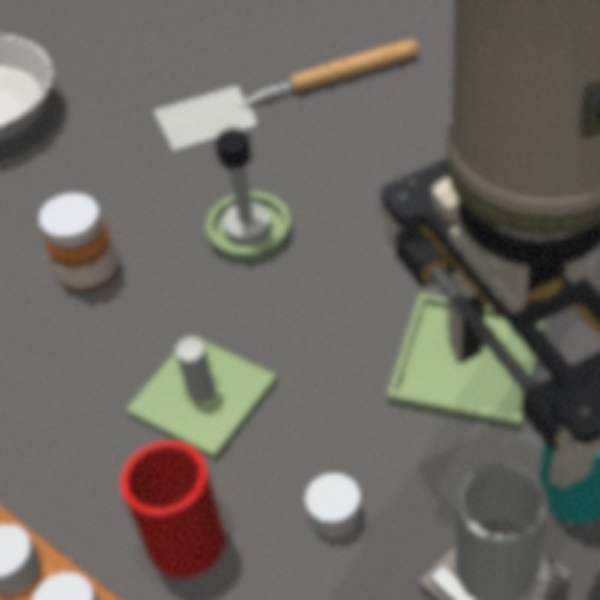

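The plunger stands in the cup with its foot flat at (247,225). Next I grip the tube from outside and lift it off.

>>> {"api": "move_arm", "payload": {"plan": [[0, 0, 0, -0.1, 0, 0.5, 93], [0, 0, 0, 0, 0, 0.9, 93], [0, 0, 0, 0, 0, 0.9, 93], [0, 0, 0, 0, 0, 0.9, 93], [0, 0, 0, 0, 0, 0.9, 93], [0, 0, 0, 0, 0, 0.8, 93], [0, 0, 0, 0, 0, 0.5, 93], [0, 0, 0, 0, 0, 0.17, 93], [0, 0, 0, 0, 0, 0, 50], [0, 0, 0, 0, 0, 0, 50]], "force": 45}}

```text
t: 15.35
tool_pos: [0.6343, 0.1398, 0.0991]
orientation: [0.604, 3.081, 0.001]
force: [-0.3, 0.2, -0.3]
opening: 0.0813
gripper_force: 0.0
```

>>> {"api": "move_arm", "payload": {"plan": [[0, 0, 0, 0, 0, 0, 50], [0, 0, 0, 0, 0, 0, 50], [0, 0, 0, 0, 0, 0, 50], [0, 0, 0, 0, 0, 0, 50], [0, 0, 0, 0, 0, -0.1, 50], [0, 0, 0, 0, 0, -0.2, 50], [0, 0, 0, 0, 0, -0.3, 50], [0, 0, 0, 0, 0, -0.4, 50], [0, 0, 0, 0, 0, -0.5, 50], [0, 0, 0, 0, 0, -0.6, 50]]}}

```text
t: 16.35
tool_pos: [0.6334, 0.1398, 0.1515]
orientation: [-0.604, -3.083, 0.0]
force: [1.2, -0.3, -5.4]
opening: 0.0598
gripper_force: 45.0
```

>>> {"api": "move_arm", "payload": {"plan": [[0, 0, 0, 0, 0, -0.6, 50], [0, 0, 0, 0, 0, -0.6, 50], [0, 0, 0, 0, 0, -0.6, 50], [0, 0, 0, 0, 0, -0.6, 50], [0, 0, 0, 0, 0, -0.3, 50], [0, 0, 0, 0, 0, 0, 50], [0, 0, 0, 0, 0, 0, 50], [0, 0, 0, 0, 0, 0, 50], [0, 0, 0, 0, 0, 0, 50], [0, 0, 0, 0, 0, 0, 50]]}}

```text
t: 17.35
tool_pos: [0.6332, 0.1398, 0.2171]
orientation: [-0.604, -3.082, 0.001]
force: [-0.6, -0.4, -4.3]
opening: 0.0595
gripper_force: 45.0
```

```bash
python3 go.py .637 -.1515 .210
```

```text
t 17.35 pos [0.6332 0.1398 0.2171] h 67.8 tilt 0.07 open 0.0595 F [-0.6 -0.4 -4.3] g 45.0 q6 -1.05
turn [-0.01 -0.01 -0.  ] shift before turn [ -4.54 -10.73   0.29] after [ -4.54 -10.73   0.28]
```

>>> {"api": "move_arm", "payload": {"plan": [[0, 0, 0, -0.2, -0.4, 0, 50], [0, 0, 0, -0.3, -0.8, 0, 50], [0, 0, 0, -0.4, -1, 0, 50], [0, 0, 0, -0.4, -1, 0, 50], [0, 0, 0, -0.4, -1, 0, 50], [0, 0, 0, -0.4, -1, 0, 50], [0, 0, 0, -0.4, -1, 0, 50], [0, 0, 0, -0.4, -1, 0, 50], [0, 0, 0, -0.4, -1, 0, 50], [0, 0, 0, -0.4, -1, 0, 50]]}}

```text
t: 18.35
tool_pos: [0.6321, -0.1101, 0.2179]
orientation: [0.604, 3.083, -0.001]
force: [0.6, 0.5, -4.0]
opening: 0.0593
gripper_force: 45.0
```

>>> {"api": "move_arm", "payload": {"plan": [[0, 0, 0, -0.4, -0.8, 0, 50], [0, 0, 0, -0.3, -0.5, 0, 50], [0, 0, 0, -0.14, -0.23, 0, 50], [0, 0, 0, 0, 0, 0, 50], [0, 0, 0, 0, 0, 0, 50], [0, 0, 0, 0, 0, 0, 50], [0, 0, 0, 0, 0, 0, 50], [0, 0, 0, 0, 0, 0, 50], [0, 0, 0, 0, 0, 0, 50], [0, 0, 0, 0, 0, 0, 50]]}}

```text
t: 19.35
tool_pos: [0.6375, -0.1512, 0.2179]
orientation: [0.603, 3.083, -0.0]
force: [-0.1, -0.3, -5.1]
opening: 0.0592
gripper_force: 45.0
```

```bash
python3 go.py .637 -.1515 .0805
```

```text
t 19.35 pos [ 0.6375 -0.1512  0.2179] h 67.9 tilt 0.0 open 0.0592 F [-0.1 -0.3 -5.1] g 45.0 q6 -1.5
turn [ 0.  0. -0.] shift before turn [ 0.01 -0.02  5.5 ] after [ 0.01 -0.02  5.5 ]
```

>>> {"api": "move_arm", "payload": {"plan": [[0, 0, 0, 0, 0, 0.4, 50], [0, 0, 0, 0, 0, 0.7, 50], [0, 0, 0, 0, 0, 0.7, 50], [0, 0, 0, 0, 0, 0.7, 50], [0, 0, 0, 0, 0, 0.7, 50], [0, 0, 0, 0, 0, 0.7, 50], [0, 0, 0, 0, 0, 0.6, 50], [0, 0, 0, 0, 0, 0.4, 50], [0, 0, 0, 0, 0, 0.2, 50], [0, 0, 0, 0, 0, 0.1, 50]]}}

```text
t: 20.35
tool_pos: [0.6374, -0.1514, 0.0875]
orientation: [-0.604, -3.083, -0.0]
force: [-0.5, 0.2, -5.0]
opening: 0.0597
gripper_force: 45.0
```

>>> {"api": "move_arm", "payload": {"plan": [[0, 0, 0, 0, 0, 0.1, 50], [0, 0, 0, 0, 0, 0.1, 50], [0, 0, 0, 0, 0, 0.06, 50], [0, 0, 0, 0, 0, 0, 50], [0, 0, 0, 0, 0, 0, 50], [0, 0, 0, 0, 0, 0, 50], [0, 0, 0, 0, 0, 0, 50], [0, 0, 0, 0, 0, 0, 50], [0, 0, 0, 0, 0, 0, 50], [0, 0, 0, 0, 0, 0, 50]]}}

```text
t: 21.35
tool_pos: [0.6375, -0.1514, 0.0814]
orientation: [0.604, 3.083, -0.0]
force: [-1.2, 0.2, -3.7]
opening: 0.0595
gripper_force: 45.0
```

>>> {"api": "move_arm", "payload": {"plan": [[0, 0, 0, 0, 0, 0.05, 50], [0, 0, 0, 0, 0, 0.02, 50], [0, 0, 0, 0, 0, 0, 50], [0, 0, 0, 0, 0, 0, 50], [0, 0, 0, 0, 0, 0, 50], [0, 0, 0, 0, 0, 0, 50], [0, 0, 0, 0, 0, 0, 50], [0, 0, 0, 0, 0, 0, 50], [0, 0, 0, 0, 0, 0, 50], [0, 0, 0, 0, 0, 0, 50]]}}

```text
t: 22.35
tool_pos: [0.6379, -0.1515, 0.0809]
orientation: [0.604, 3.082, -0.0]
force: [-4.0, 1.4, 4.3]
opening: 0.0598
gripper_force: 45.0
```

>>> {"api": "move_arm", "payload": {"plan": [[0, 0, 0, 0, 0, 0, 70], [0, 0, 0, 0, 0, 0, 93], [0, 0, 0, 0, 0, 0, 93], [0, 0, 0, 0, 0, 0, 93], [0, 0, 0, 0, 0, 0, 93], [0, 0, 0, 0, 0, -0.3, 93], [0, 0, 0, 0, 0, -0.8, 93], [0, 0, 0, 0, 0, -1, 93], [0, 0, 0, 0, 0, -1, 93], [0, 0, 0, 0, 0, -1, 93]]}}

```text
t: 23.35
tool_pos: [0.6375, -0.1514, 0.1838]
orientation: [0.604, 3.083, -0.0]
force: [0.4, 0.2, -0.5]
opening: 0.093
gripper_force: 0.0
```

>>> {"api": "move_arm", "payload": {"plan": [[0, 0, 0, 0, 0, -0.8, 93], [0, 0, 0, 0, 0, 0, 93], [0, 0, 0, 0.4, 0.9, 0, 93], [0, 0, 0, 0.4, 0.9, 0, 93], [0, 0, 0, 0.4, 0.9, 0, 93], [0, 0, 0, 0.4, 0.9, 0, 93], [0, 0, 0, 0.4, 0.9, 0, 93], [0, 0, 0, 0.4, 0.9, 0, 93], [0, 0, 0, 0.4, 0.9, 0, 93], [0, 0, 0, 0.4, 0.9, 0, 93]]}}

```text
t: 24.35
tool_pos: [0.6306, 0.0465, 0.2007]
orientation: [-0.604, -3.081, 0.001]
force: [-0.5, -0.7, 0.1]
opening: 0.093
gripper_force: 0.0
```

>>> {"api": "move_arm", "payload": {"plan": [[0, 0, 0, 0.4, 0.9, 0, 93], [0, 0, 0, 0.4, 0.9, 0, 93], [0, 0, 0, 0.4, 0.9, 0, 93], [0, 0, 0, 0.2, 0.8, 0, 93], [0, 0, 0, 0, 0, 0, 93], [0, 0, 0, 0, 0, 0, 93], [0, 0, 0, 0, 0, 0, 93], [0, 0, 0, 0, 0, 0, 93], [0, 0, 0, 0, 0, 0, 93], [0, 0, 0, 0, 0, 0, 93]]}}

```text
t: 25.35
tool_pos: [0.6319, 0.1391, 0.2022]
orientation: [0.605, 3.083, 0.0]
force: [-0.4, 0.3, -0.7]
opening: 0.0931
gripper_force: 0.0
```

```bash
python3 go.py .6335 .1397 .042; python3 -c "
from h import *
c=cam('wrist'); save(c,'w4.png'); W=cloud(c); np.savez('w4.npz',W=W,f=c['frame']); P=W.reshape(-1,3); d=np.hypot(P[:,0]-.633,P[:,1]-.14)
def rect(m): 
  r=cv2.minAreaRect((P[m][:,:2]*1000).astype(np.float32)); print(m.sum(),P[m].mean(0).round(4),np.round(r[0],1),np.round(r[1],1),round(r[2],1))
rect((d<.05)&(P[:,2]>.055)&(P[:,2]<.066))
rect((d<.06)&(P[:,2]>.010)&(P[:,2]<.018))
rect((d<.1)&(P[:,2]>.024)&(P[:,2]<.032))
rect((d<.1)&(d>.044)&(P[:,1]>.17)&(P[:,2]>.024)&(P[:,2]<.032))
c=cam('scene'); save(c,'s4.png',(120,80,320,280),3)
P=cloud(c).reshape(-1,3); d=np.hypot(P[:,0]-.637,P[:,1]+.151); rect((d<.05)&(P[:,2]>.1)&(P[:,2]<.12))
"
```

```text
t 25.35 pos [0.6319 0.1391 0.2022] h 67.8 tilt 0.01 open 0.0931 F [-0.4  0.3 -0.7] g 0.0 q6 -1.05
turn [ 0.  0. -0.] shift before turn [-0.05  0.04  6.41] after [-0.05  0.04  6.41]
1956 [0.6345 0.1397 0.0601] [635.  139.3] [44.4 44.5] 68.1
1927 [0.6254 0.1352 0.0142] [636.4 148.4] [98.  80.4] 84.0
2507 [0.6346 0.1634 0.0282] [609.8 170.6] [115.2 135.9] 83.2
619 [0.6453 0.2027 0.0281] [606.7 182.5] [123.6  40.6] 26.7
255 [ 0.6371 -0.1496  0.1077] [ 636.3 -149.8] [58.7 57.9] 23.6
```

View pics/w4.png

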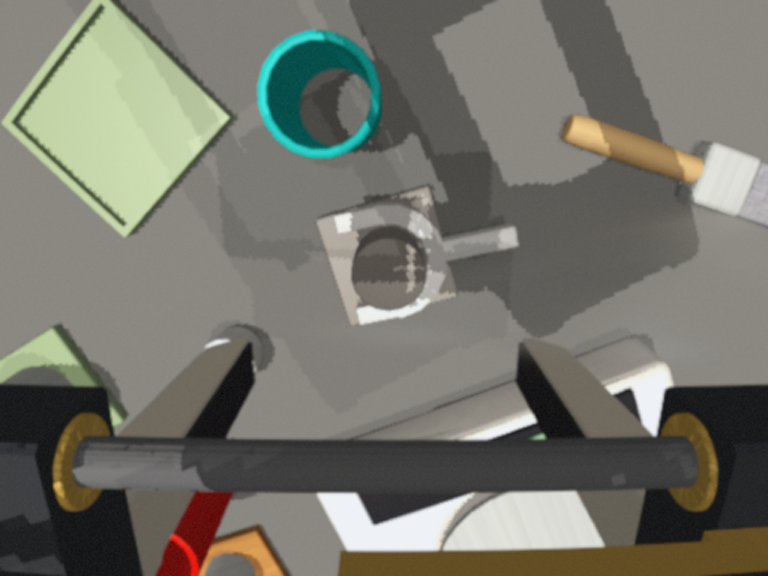

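View pics/s4.png

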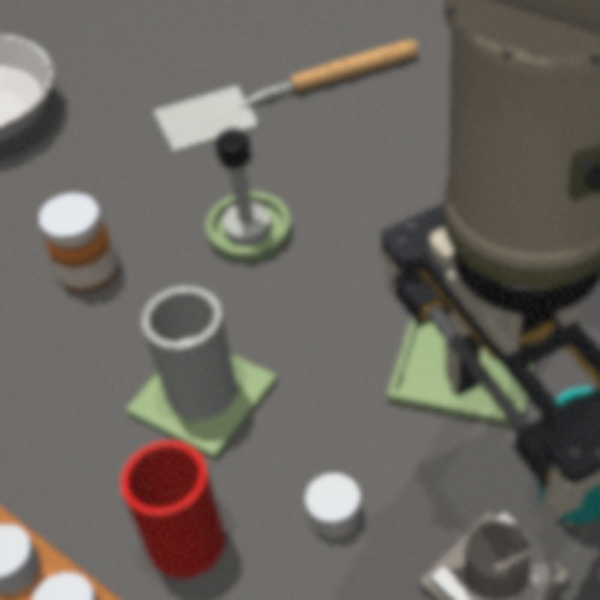

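The tube stands over the pin at (190,360). The spacer sits flat around the boss, which is centred at wrist (388,268). The turquoise tube would crowd the gripper's body at the handle, so I'll carry the pedestal with the spacer lying on it and pick the spacer up at the tray.

>>> {"api": "move_arm", "payload": {"plan": [[0, 0, 0, -0.09, 0.04, 0.6, 93], [0, 0, 0, 0, 0, 0.9, 93], [0, 0, 0, 0, 0, 0.9, 93], [0, 0, 0, 0, 0, 0.9, 93], [0, 0, 0, 0, 0, 0.9, 93], [0, 0, 0, 0, 0, 0.9, 93], [0, 0, 0, 0, 0, 0.7, 93], [0, 0, 0, 0, 0, 0.4, 93], [0, 0, 0, 0, 0, 0.17, 93], [0, 0, 0, 0, 0, 0, 93]], "force": 55}}

```text
t: 26.45
tool_pos: [0.6343, 0.1398, 0.0426]
orientation: [-0.604, -3.083, 0.0]
force: [-0.2, -0.7, -0.6]
opening: 0.0928
gripper_force: 0.0
```

>>> {"api": "move_arm", "payload": {"plan": [[0, 0, 0, 0, 0, 0, 35], [0, 0, 0, 0, 0, 0, 35], [0, 0, 0, 0, 0, 0, 35], [0, 0, 0, 0, 0, 0, 35], [0, 0, 0, 0, 0, 0, 35], [0, 0, 0, 0, 0, 0, 35], [0, 0, 0, 0, 0, 0, 35], [0, 0, 0, 0, 0, 0, 35], [0, 0, 0, 0, 0, 0, 35], [0, 0, 0, 0, 0, 0, 35]]}}

```text
t: 27.45
tool_pos: [0.6344, 0.1399, 0.0429]
orientation: [0.604, 3.083, 0.0]
force: [-0.1, 0.9, 0.7]
opening: 0.0451
gripper_force: 55.0
```

>>> {"api": "move_arm", "payload": {"plan": [[0, 0, 0, 0, 0, -0.1, 35], [0, 0, 0, 0, 0, -0.2, 35], [0, 0, 0, 0, 0, -0.3, 35], [0, 0, 0, 0, 0, -0.5, 35], [0, 0, 0, 0, 0, -0.6, 35], [0, 0, 0, 0, 0, -0.7, 35], [0, 0, 0, 0, 0, -0.7, 35], [0, 0, 0, 0, 0, -0.7, 35], [0, 0, 0, 0, 0, -0.6, 35], [0, 0, 0, 0, 0, -0.4, 35]]}}

```text
t: 28.45
tool_pos: [0.6351, 0.1399, 0.1654]
orientation: [0.603, 3.081, 0.001]
force: [-0.4, 0.2, -6.9]
opening: 0.0452
gripper_force: 55.0
```

```bash
python3 go.py .6335 .1397 .17
```

```text
t 28.45 pos [0.6351 0.1399 0.1654] h 67.8 tilt 0.14 open 0.0452 F [-0.4  0.2 -6.9] g 55.0 q6 -1.05
turn [ 0.01  0.02 -0.  ] shift before turn [ 0.05 -0.03 -0.18] after [ 0.06 -0.03 -0.18]
```

>>> {"api": "move_arm", "payload": {"plan": [[0, 0, 0.4, 0, 0, 0, 35], [0, 0, 0.8, 0, 0, 0, 35], [0, 0, 1, 0, 0, 0, 35], [0, 0, 1, 0, 0, 0, 35], [0, 0, 1, 0, 0, 0, 35], [0, 0, 1, 0, 0, 0, 35], [0, 0, 1, 0, 0, 0, 35], [0, 0, 1, 0, 0, 0, 35], [0, 0, 1, 0, 0, 0, 35], [0, 0, 1, 0, 0, 0, 35]]}}

```text
t: 29.45
tool_pos: [0.634, 0.1398, 0.1628]
orientation: [-1.968, -2.448, 0.001]
force: [-1.0, -0.3, -7.3]
opening: 0.0452
gripper_force: 55.0
```

>>> {"api": "move_arm", "payload": {"plan": [[0, 0, 1, 0, 0, 0, 35], [0, 0, 1, 0, 0, 0, 35], [0, 0, 1, 0, 0, 0, 35], [0, 0, 1, 0, 0, 0, 35], [0, 0, 1, 0, 0, 0, 35], [0, 0, 1, 0, 0, 0, 35], [0, 0, 1, 0, 0, 0, 35], [0, 0, 1, 0, 0, 0, 35], [0, 0, 1, 0, 0, 0, 35], [0, 0, 1, 0, 0, 0, 35]]}}

```text
t: 30.45
tool_pos: [0.634, 0.1398, 0.1627]
orientation: [-2.929, -1.136, 0.001]
force: [-0.2, 0.1, -6.4]
opening: 0.0454
gripper_force: 55.0
```

>>> {"api": "move_arm", "payload": {"plan": [[0, 0, 1, 0, 0, 0, 35], [0, 0, 1, 0, 0, 0, 35], [0, 0, 1, 0, 0, 0, 35], [0, 0, 1, 0, 0, 0, 35], [0, 0, 0.9, 0, 0, 0, 35], [0, 0, 0.7, 0, 0, 0, 35], [0, 0, 0.5, 0, 0, 0, 35], [0, 0, 0, 0, 0, 0, 35], [0, 0, 0, 0, 0, 0, 35], [0, 0, 0, 0, 0, 0, 35]]}}

```text
t: 31.45
tool_pos: [0.6343, 0.1398, 0.1629]
orientation: [-3.137, -0.167, 0.0]
force: [-0.4, -0.0, -7.4]
opening: 0.0454
gripper_force: 55.0
```

```bash
python3 go.py .477 .006 .165 -84; python3 -c "
from h import *
c=cam('scene'); save(c,'s5.png',(200,150,380,320),3.4)"
```

```text
t 31.45 pos [0.6343 0.1398 0.1629] h -83.9 tilt 0.01 open 0.0454 F [-0.4 -0.  -7.4] g 55.0 q6 1.6
turn [-0.    0.    0.02] shift before turn [-6.82  4.65 -0.08] after [-6.82  4.66 -0.09]
```

View pics/s5.png

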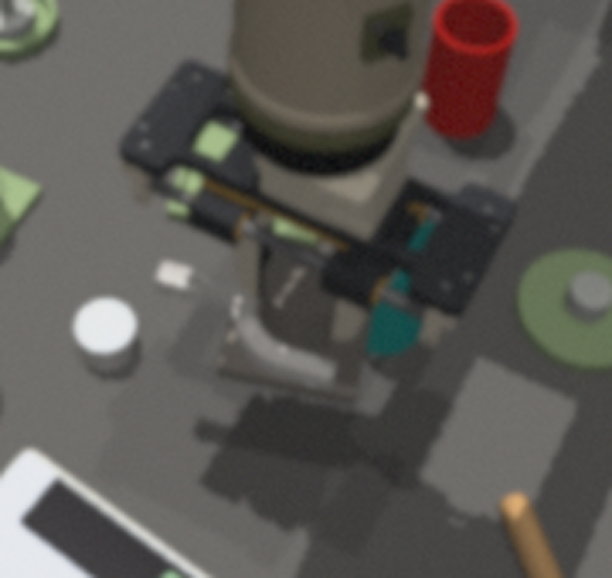

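Pedestal and spacer are lifted together. The spacer lies flat, with its handle at (175,275) pointing about −y. Now I carry them to the tray.

>>> {"api": "move_arm", "payload": {"plan": [[0, 0, 0, -0.3, 0.2, 0, 35], [0, 0, 0, -0.6, 0.4, 0, 35], [0, 0, 0, -0.8, 0.56, 0, 35], [0, 0, 0, -0.9, 0.6, 0, 35], [0, 0, 0, -0.9, 0.6, 0, 35], [0, 0, 0, -0.9, 0.6, 0, 35], [0, 0, 0, -0.9, 0.6, 0, 35], [0, 0, 0, -0.7, 0.5, 0, 35], [0, 0, 0, -0.5, 0.4, 0, 35], [0, 0, 0, -0.32, 0.2, 0, 35]]}}

```text
t: 32.5
tool_pos: [0.4759, 0.005, 0.163]
orientation: [3.137, 0.165, 0.0]
force: [0.5, 0.4, -6.6]
opening: 0.0453
gripper_force: 55.0
```

>>> {"api": "move_arm", "payload": {"plan": [[0, 0, 0, 0, 0, 0, 35], [0, 0, 0, 0, 0, 0, 35], [0, 0, 0, 0, 0, 0, 35], [0, 0, 0, 0, 0, 0.3, 35], [0, 0, 0, 0, 0, 0.4, 35], [0, 0, 0, 0, 0, 0.5, 35], [0, 0, 0, 0, 0, 0.6, 35], [0, 0, 0, 0, 0, 0.6, 35], [0, 0, 0, 0, 0, 0.4, 35], [0, 0, 0, 0, 0, 0.2, 35]]}}

```text
t: 33.5
tool_pos: [0.4758, 0.0062, 0.0858]
orientation: [-3.137, -0.166, 0.005]
force: [0.3, 0.5, -7.0]
opening: 0.0452
gripper_force: 55.0
```

```bash
python3 go.py .477 .006 .048 -84; python3 -c "
from h import *
c=cam('top'); save(c,'t6.png',(180,180,300,300),5); c=cam('wrist'); W=cloud(c); P=W.reshape(-1,3); C=c['frame'].reshape(-1,3).astype(int)
g=(C[:,1]>C[:,0]+8)&(C[:,1]>C[:,2]+20)&(np.hypot(P[:,0]-.477,P[:,1]-.006)<.085)&(P[:,2]<.02)
print(g.sum(),cv2.minAreaRect((P[g][:,:2]*1000).astype(np.float32)))
g=(np.hypot(P[:,0]-.477,P[:,1]-.006)<.06)&(abs(P[:,2]-.067)<.005)
print(g.sum(),cv2.minAreaRect((P[g][:,:2]*1000).astype(np.float32)))"
```

```text
t 33.5 pos [0.4758 0.0062 0.0858] h -84.0 tilt 0.17 open 0.0452 F [ 0.3  0.5 -7. ] g 55.0 q6 1.37
turn [-0.01  0.03  0.01] shift before turn [0.05 0.01 1.51] after [0.05 0.01 1.51]
7705 ((475.86212158203125, 5.58148193359375), (119.40669250488281, 118.53016662597656), 22.43802833557129)
5098 ((493.80499267578125, -3.691272735595703), (90.93132781982422, 56.669944763183594), 60.6984977722168)
```

View pics/t6.png

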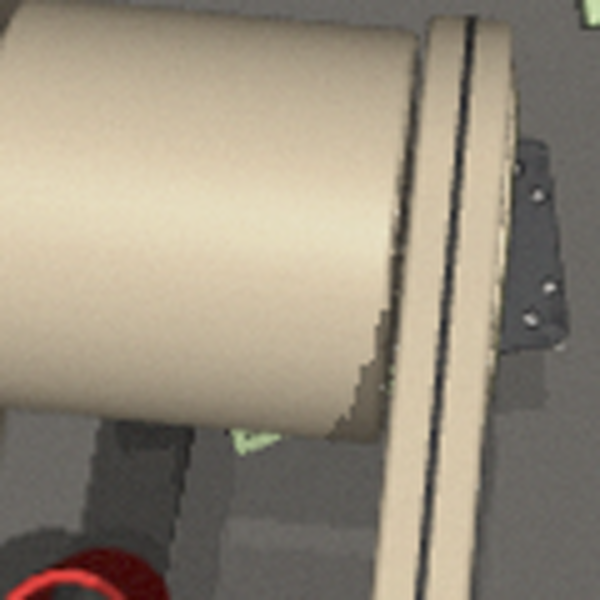

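The arm hides the tray from above. The wrist fit gives the tray at (0.476, 0.0056), under the held pedestal, so I lower it.

>>> {"api": "move_arm", "payload": {"plan": [[0, 0, 0, 0, 0, 0.3, 35], [0, 0, 0, 0, 0, 0.3, 35], [0, 0, 0, 0, 0, 0.3, 35], [0, 0, 0, 0, 0, 0.2, 35], [0, 0, 0, 0, 0, 0.15, 35], [0, 0, 0, 0, 0, 0.1, 35], [0, 0, 0, 0, 0, 0.05, 35], [0, 0, 0, 0, 0, 0, 35], [0, 0, 0, 0, 0, 0, 35], [0, 0, 0, 0, 0, 0, 35]]}}

```text
t: 34.6
tool_pos: [0.4772, 0.006, 0.0532]
orientation: [3.137, 0.165, 0.001]
force: [0.1, 0.1, -7.5]
opening: 0.0457
gripper_force: 55.0
```

```bash
python3 go.py .477 .006 .048 -84; python3 -c "
from h import *
c=cam('wrist'); save(c,'w7.png')"
```

```text
t 34.6 pos [0.4772 0.006  0.0532] h -84.0 tilt 0.03 open 0.0457 F [ 0.1  0.1 -7.5] g 55.0 q6 1.37
turn [ 0.   -0.    0.01] shift before turn [-0.01 -0.    0.21] after [-0.01 -0.    0.21]
```

View pics/w7.png

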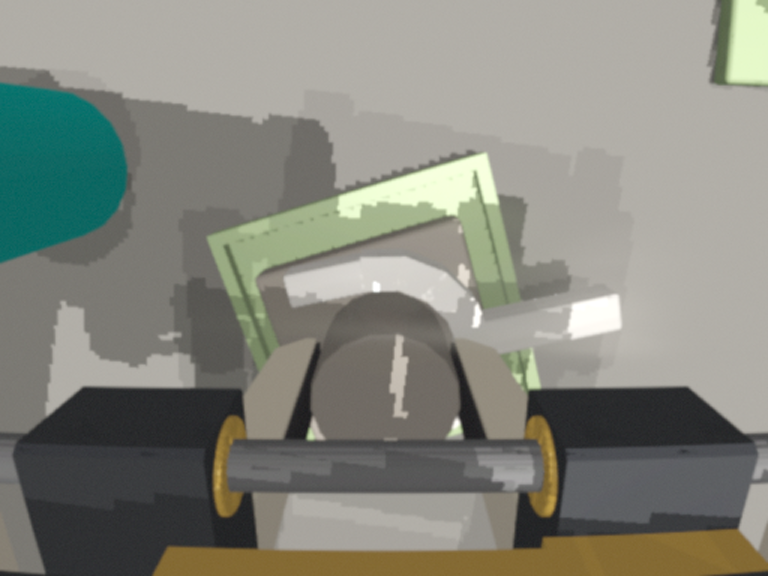

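The plate lies parallel inside the tray walls, with its corners at (258,272) and (460,220). I lower the last few millimetres.

>>> {"api": "move_arm", "payload": {"plan": [[0, 0, 0, 0, 0, 0.07, 35], [0, 0, 0, 0, 0, 0.07, 35], [0, 0, 0, 0, 0, 0.07, 35], [0, 0, 0, 0, 0, 0.03, 35], [0, 0, 0, 0, 0, 0, 35], [0, 0, 0, 0, 0, 0, 35], [0, 0, 0, 0, 0, 0, 35], [0, 0, 0, 0, 0, 0, 35], [0, 0, 0, 0, 0, 0, 35], [0, 0, 0, 0, 0, 0, 35]]}}

```text
t: 35.65
tool_pos: [0.4771, 0.006, 0.0479]
orientation: [-3.137, -0.166, 0.0]
force: [-6.5, 1.1, 7.2]
opening: 0.0453
gripper_force: 55.0
```

>>> {"api": "move_arm", "payload": {"plan": [[0, 0, 0, 0, 0, 0, 60], [0, 0, 0, 0, 0, 0, 93], [0, 0, 0, 0, 0, 0, 93], [0, 0, 0, 0, 0, 0, 93], [0, 0, 0, 0, 0, 0, 93], [0, 0, 0, 0, 0, -0.3, 93], [0, 0, 0, 0, 0, -0.6, 93], [0, 0, 0, 0, 0, -0.9, 93], [0, 0, 0, 0, 0, -1, 93], [0, 0, 0, 0, 0, -1, 93]]}}

```text
t: 36.65
tool_pos: [0.4769, 0.006, 0.1433]
orientation: [3.137, 0.165, -0.0]
force: [-0.2, -0.3, -0.1]
opening: 0.0928
gripper_force: 0.0
```

>>> {"api": "move_arm", "payload": {"plan": [[0, 0, 0, 0, 0, -0.6, 93], [0, 0, 0, 0, 0, 0, 93], [0, 0, 0, 0, 0, 0, 93], [0, 0, 0, 0, 0, 0, 93], [0, 0, 0, 0, 0, 0, 93], [0, 0, 0, 0, 0, 0, 93], [0, 0, 0, 0, 0, 0, 93], [0, 0, 0, 0, 0, 0, 93], [0, 0, 0, 0, 0, 0, 93], [0, 0, 0, 0, 0, 0, 93]]}}

```text
t: 37.65
tool_pos: [0.4771, 0.006, 0.1569]
orientation: [3.137, 0.165, 0.0]
force: [0.8, -0.3, 0.6]
opening: 0.0933
gripper_force: 0.0
```

```bash
cat > sp.py <<'E'
from h import *
c=cam('wrist'); save(c,'w8.png'); W=cloud(c); P=W.reshape(-1,3)
d=np.hypot(P[:,0]-.477,P[:,1]-.006)
def rect(n,m):
  r=cv2.minAreaRect((P[m][:,:2]*1000).astype(np.float32)); print(n,m.sum(),P[m].mean(0).round(4),np.round(r[0],1),np.round(r[1],1),round(r[2],1))
rect('boss',(d<.035)&(abs(P[:,2]-.065)<.005))
C=c['frame'].reshape(-1,3).astype(int); notgreen=~((C[:,1]>C[:,0]+8)&(C[:,1]>C[:,2]+15))
rect('handle',notgreen&(d<.1)&(d>.050)&(P[:,1]<-.02)&(P[:,2]>.026)&(P[:,2]<.042))
rect('spacer',notgreen&(d<.1)&(P[:,2]>.026)&(P[:,2]<.040))
rect('plate',notgreen&(d<.058)&(P[:,2]>.012)&(P[:,2]<.024))
E
python3 go.py .5 -.052 .2; python3 sp.py
```

```text
t 37.65 pos [0.4771 0.006  0.1569] h -84.0 tilt 0.01 open 0.0933 F [ 0.8 -0.3  0.6] g 0.0 q6 1.37
turn [ 0. -0.  0.] shift before turn [ 0.67  2.4  -1.72] after [ 0.67  2.4  -1.72]
boss 2729 [0.4779 0.0054 0.0651] [477.1   5.4] [44.8 45.1] 32.0
handle 761 [ 0.4988 -0.0582  0.0327] [498.2 -58.5] [14.4 36.3] 18.2
spacer 3447 [ 0.4903 -0.0159  0.033 ] [486. -22.] [ 77.3 113.5] 18.4
plate 2556 [0.4854 0.0134 0.0192] [473.6   3.1] [ 88.  112.7] 22.5
```

View pics/w8.png

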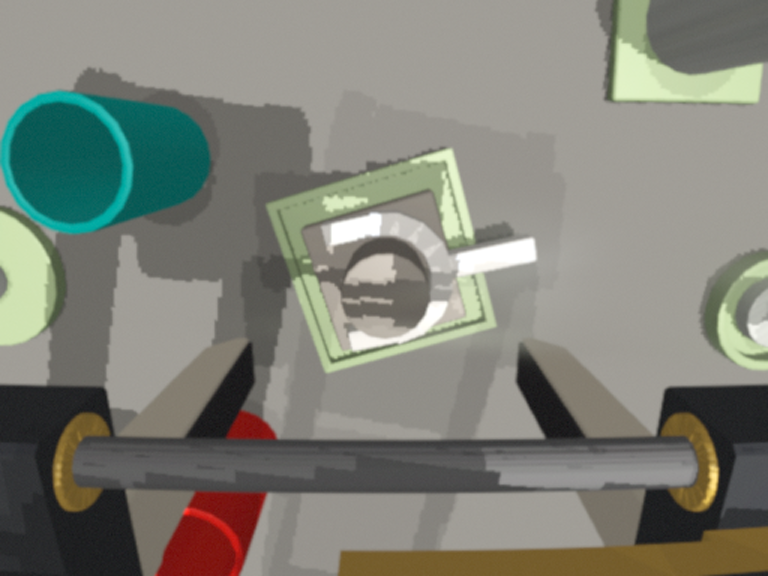

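The pedestal sits squarely in the tray. The spacer's handle is at (497,257) and the fit gives its heading as −71.7°. I turn the tool to grip across it.

>>> {"api": "move_arm", "payload": {"plan": [[0, 0, -1, 0, 0, 0, 93], [0, 0, -1, 0, 0, 0, 93], [0, 0, -1, 0, 0, 0, 93], [0, 0, -1, 0, 0, 0, 93], [0, 0, -1, 0, 0, 0, 93], [0, 0, -1, 0, 0, 0, 93], [0, 0, -1, 0, 0, 0, 93], [0, 0, -1, 0, 0, 0, 93], [0, 0, -1, 0, 0, 0, 93], [0, 0, -1, 0, 0, 0, 93]]}}

```text
t: 38.7
tool_pos: [0.477, 0.006, 0.1569]
orientation: [2.63, 1.718, 0.0]
force: [0.0, 0.1, -0.3]
opening: 0.0928
gripper_force: 0.0
```

>>> {"api": "move_arm", "payload": {"plan": [[0, 0, -1, 0, 0, 0, 93], [0, 0, -1, 0, 0, 0, 93], [0, 0, -1, 0, 0, 0, 93], [0, 0, -1, 0, 0, 0, 93], [0, 0, -1, 0, 0, 0, 93], [0, 0, -1, 0, 0, 0, 93], [0, 0, -1, 0, 0, 0, 93], [0, 0, -0.05, 0, 0, 0, 60], [0, 0, 0, 0, 0, 0, 60], [0, 0, 0, 0, 0, 0, 60]]}}

```text
t: 39.7
tool_pos: [0.477, 0.006, 0.1569]
orientation: [1.842, 2.545, 0.0]
force: [-0.1, 0.4, 0.6]
opening: 0.0735
gripper_force: 0.0
```

```bash
python3 go.py .4976 -.0572 .0235 18.3
```

```text
t 39.7 pos [0.477  0.006  0.1569] h 18.2 tilt 0.0 open 0.0735 F [-0.1  0.4  0.6] g 0.0 q6 -0.41
turn [ 0.    0.   -0.02] shift before turn [-2.66 -0.01  5.34] after [-2.66 -0.01  5.34]
```

>>> {"api": "move_arm", "payload": {"plan": [[0, 0, 0, -0.9, 0, 0, 50], [0, 0, 0, -0.9, 0, 0, 50], [0, 0, 0, -0.86, 0, 0.3, 50], [0, 0, 0, 0, 0, 0.8, 50], [0, 0, 0, 0, 0, 0.9, 50], [0, 0, 0, 0, 0, 0.9, 50], [0, 0, 0, 0, 0, 0.9, 50], [0, 0, 0, 0, 0, 0.7, 50], [0, 0, 0, 0, 0, 0.5, 50], [0, 0, 0, 0, 0, 0.3, 50]], "force": 40}}

```text
t: 40.7
tool_pos: [0.4974, -0.057, 0.0233]
orientation: [-1.84, -2.545, 0.001]
force: [0.0, 0.4, 0.4]
opening: 0.0499
gripper_force: 0.0
```

```bash
python3 go.py .4976 -.0572 .0235 18.3
```

```text
t 40.7 pos [ 0.4974 -0.057   0.0233] h 18.3 tilt 0.07 open 0.0499 F [0.  0.4 0.4] g 0.0 q6 -0.54
turn [-0.01 -0.01 -0.  ] shift before turn [-0.01  0.   -0.01] after [-0.01  0.   -0.01]
```

Close, then lift clear of the boss (needs > 46 mm).

>>> {"api": "move_arm", "payload": {"plan": [[0, 0, 0, 0, 0, 0, 8], [0, 0, 0, 0, 0, 0, 8], [0, 0, 0, 0, 0, 0, 8], [0, 0, 0, 0, 0, 0, 8], [0, 0, 0, 0, 0, 0, 8], [0, 0, 0, 0, 0, 0, 8], [0, 0, 0, 0, 0, 0, 8], [0, 0, 0, 0, 0, 0, 8], [0, 0, 0, 0, 0, 0, 8], [0, 0, 0, 0, 0, 0, 8]]}}

```text
t: 41.7
tool_pos: [0.4983, -0.0572, 0.0247]
orientation: [1.839, 2.546, 0.0]
force: [0.1, 0.6, 4.4]
opening: 0.0136
gripper_force: 40.0
```

>>> {"api": "move_arm", "payload": {"plan": [[0, 0, 0, 0, 0, -0.1, 8], [0, 0, 0, 0, 0, -0.2, 8], [0, 0, 0, 0, 0, -0.3, 8], [0, 0, 0, 0, 0, -0.5, 8], [0, 0, 0, 0, 0, -0.7, 8], [0, 0, 0, 0, 0, -0.8, 8], [0, 0, 0, 0, 0, -0.8, 8], [0, 0, 0, 0, 0, -0.8, 8], [0, 0, 0, 0, 0, -0.8, 8], [0, 0, 0, 0, 0, -0.5, 8]]}}

```text
t: 42.7
tool_pos: [0.4988, -0.0573, 0.1647]
orientation: [1.837, 2.545, 0.002]
force: [0.4, 0.4, -1.6]
opening: 0.0137
gripper_force: 40.0
```

```bash
python3 go.py .378 .255 .16 -90;  python3 -c "
from h import *
c=cam('scene'); save(c,'s9.png',(190,120,390,290),3.4)"
```

```text
t 42.7 pos [ 0.4988 -0.0573  0.1647] h 18.3 tilt 0.17 open 0.0137 F [ 0.4  0.4 -1.6] g 40.0 q6 -0.54
turn [ 3.000e-02 -1.000e-02  1.806e+01] shift before turn [13.38 -0.66  0.17] after [ -4.83 -12.49   0.19]
```

View pics/s9.png

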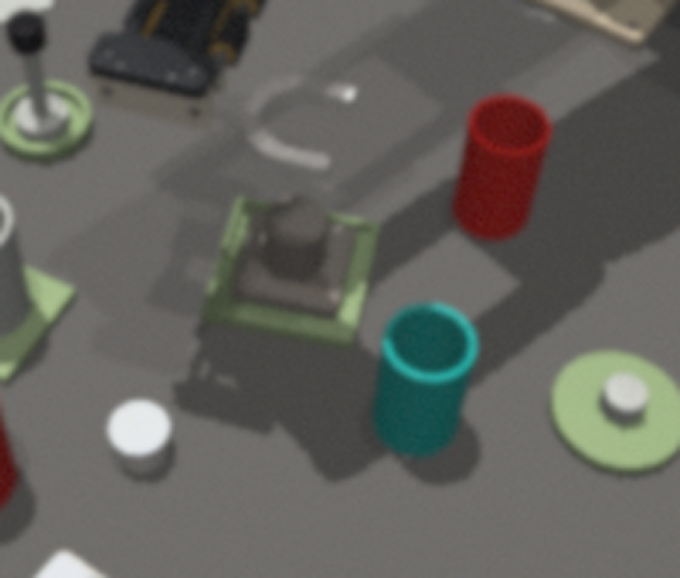

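The spacer hangs free at (300,120) and the pedestal stays in the tray. Next I turn it and carry it to the disc.

>>> {"api": "move_arm", "payload": {"plan": [[0, 0, 0.5, 0, 0, 0, 8], [0, 0, 1, 0, 0, 0, 8], [0, 0, 1, 0, 0, 0, 8], [0, 0, 1, 0, 0, 0, 8], [0, 0, 1, 0, 0, 0, 8], [0, 0, 1, 0, 0, 0, 8], [0, 0, 1, 0, 0, 0, 8], [0, 0, 1, 0, 0, 0, 8], [0, 0, 1, 0, 0, 0, 8], [0, 0, 1, 0, 0, 0, 8]]}}

```text
t: 43.75
tool_pos: [0.4975, -0.057, 0.1613]
orientation: [-2.834, -1.355, 0.001]
force: [0.3, 0.5, -1.1]
opening: 0.0138
gripper_force: 40.0
```

>>> {"api": "move_arm", "payload": {"plan": [[0, 0, 1, 0, 0, 0, 8], [0, 0, 1, 0, 0, 0, 8], [0, 0, 1, 0, 0, 0, 8], [0, 0, 1, 0, 0, 0, 8], [0, 0, 1, 0, 0, 0, 8], [0, 0, 1, 0, 0, 0, 8], [0, 0, 1, 0, 0, 0, 8], [0, 0, 0.8, 0, 0, 0, 8], [0, 0, 0.76, 0, 0, 0, 8], [0, 0, 0, 0, 0, 0, 8]]}}

```text
t: 44.75
tool_pos: [0.4975, -0.057, 0.1614]
orientation: [-3.141, 0.003, 0.001]
force: [0.5, 0.6, -0.5]
opening: 0.0142
gripper_force: 40.0
```

>>> {"api": "move_arm", "payload": {"plan": [[0, 0, 0, -0.2, -0.4, 0, 8], [0, 0, 0, -0.3, -0.8, 0, 8], [0, 0, 0, -0.4, -1, 0, 8], [0, 0, 0, -0.4, -1, 0, 8], [0, 0, 0, -0.4, -1, 0, 8], [0, 0, 0, -0.4, -1, 0, 8], [0, 0, 0, -0.4, -1, 0, 8], [0, 0, 0, -0.4, -1, 0, 8], [0, 0, 0, -0.4, -1, 0, 8], [0, 0, 0, -0.4, -1, 0, 8]]}}

```text
t: 45.75
tool_pos: [0.4043, 0.1743, 0.1618]
orientation: [-3.141, -0.003, 0.0]
force: [0.6, -0.0, -2.0]
opening: 0.0136
gripper_force: 40.0
```

>>> {"api": "move_arm", "payload": {"plan": [[0, 0, 0, -0.4, -1, 0, 8], [0, 0, 0, -0.3, -1, 0, 8], [0, 0, 0, -0.2, -0.9, 0, 8], [0, 0, 0, -0.13, -0.6, 0, 8], [0, 0, 0, 0, -0.3, 0, 8], [0, 0, 0, 0, 0, 0, 8], [0, 0, 0, 0, 0, 0, 8], [0, 0, 0, 0, 0, 0, 8], [0, 0, 0, 0, 0, 0, 8], [0, 0, 0, 0, 0, 0, 8]]}}

```text
t: 46.75
tool_pos: [0.38, 0.2675, 0.1619]
orientation: [3.142, -0.002, 0.0]
force: [-0.4, -0.5, -1.0]
opening: 0.0137
gripper_force: 40.0
```

```bash
python3 go.py .378 .255 .16 -90;  cat > sd.py <<'E'
from h import *
import sys
def rect(n,P,m):
  if m.sum()<9: print(n,m.sum()); return
  r=cv2.minAreaRect((P[m][:,:2]*1000).astype(np.float32)); print(n,m.sum(),P[m].mean(0).round(4),np.round(r[0],1),np.round(r[1],1),round(r[2],1))
p=read_state()['tool_pos']
for n in ('wrist','scene'):
  c=cam(n); W=cloud(c); P=W.reshape(-1,3); C=c['frame'].reshape(-1,3).astype(int); grn=(C[:,1]>C[:,0]+8)&(C[:,1]>C[:,2]+15)
  save(c,n+sys.argv[1]+'.png')
  d=np.hypot(P[:,0]-.444,P[:,1]-.255)
  rect(n+' disc',P,grn&(d<.06)&(P[:,2]<.02)); rect(n+' stub',P,(d<.03)&(abs(P[:,2]-.034)<.005))
  m=~grn&(P[:,0]>p[0]+.013)&(d<.075)&(abs(P[:,2]-p[2])<.025)&(P[:,2]>.016); rect(n+' spacer',P,m)
  if m.sum()>50:
    A=np.c_[P[m][:,:2]-[.444,.255],np.ones(m.sum())]; s=np.linalg.lstsq(A,P[m][:,2],rcond=None)[0]; print('slope x,y, z at stub',s.round(3))
E
python3 sd.py 10
```

```text
t 46.75 pos [0.38   0.2675 0.1619] h -90.1 tilt 0.01 open 0.0137 F [-0.4 -0.5 -1. ] g 40.0 q6 2.07
turn [ 0.   -0.   -0.01] shift before turn [-0.08  0.5   0.08] after [-0.08  0.5   0.08]
wrist disc 7327 [0.4478 0.2587 0.0122] [446.6 260.5] [93.2 86. ] 0.2
wrist stub 1024 [0.4462 0.2562 0.0341] [446.3 256. ] [28.7 28. ] 89.8
wrist spacer 12877 [0.4375 0.267  0.1692] [434.3 266.9] [82.4 77.3] 0.5
slope x,y, z at stub [-0.009 -0.     0.169]
scene disc 913 [0.4492 0.2579 0.0129] [442.5 256.9] [92.5 93.2] 10.2
scene stub 122 [0.4448 0.257  0.0348] [444.7 256.7] [28.4 26.7] 79.1
scene spacer 594 [0.4355 0.2682 0.169 ] [433.4 268. ] [80.1 76.4] 0.0
slope x,y, z at stub [-0.019  0.004  0.169]
```

View pics/wrist10.png

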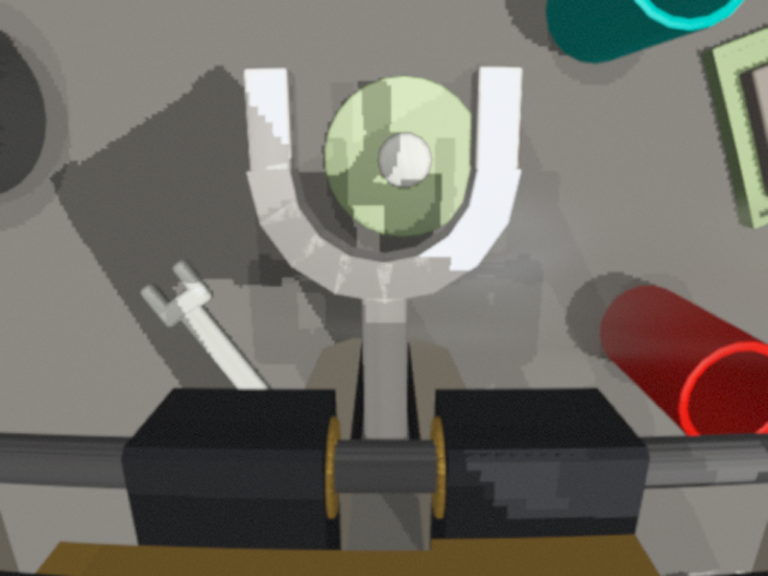

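The spacer is level and straight, with its arms up in the picture and the stub at (405,160), about 11 mm to the right of the spacer's axis. I correct by 0.44 units and lower.

>>> {"api": "move_arm", "payload": {"plan": [[0, 0, 0, -0.05, 0.24, 0, 8], [0, 0, 0, 0, 0.2, 0.3, 8], [0, 0, 0, 0, 0, 0.6, 8], [0, 0, 0, 0, 0, 0.8, 8], [0, 0, 0, 0, 0, 0.8, 8], [0, 0, 0, 0, 0, 0.6, 8], [0, 0, 0, 0, 0, 0.4, 8], [0, 0, 0, 0, 0, 0.2, 8], [0, 0, 0, 0, 0, 0, 8], [0, 0, 0, 0, 0, 0, 8]]}}

```text
t: 47.85
tool_pos: [0.379, 0.2571, 0.07]
orientation: [-3.141, 0.001, -0.001]
force: [1.3, 0.8, -0.9]
opening: 0.0135
gripper_force: 40.0
```

```bash
python3 go.py .379 .2565 .019 -90;python3 sd.py 11
```

```text
t 47.85 pos [0.379  0.2571 0.07  ] h -90.0 tilt 0.05 open 0.0135 F [ 1.3  0.8 -0.9] g 40.0 q6 2.06
turn [-0.   -0.01 -0.  ] shift before turn [-0.    0.02  2.04] after [0.   0.02 2.04]
wrist disc 11088 [0.4545 0.257  0.0123] [451.5 257.5] [84.3 71.7] 0.2
wrist stub 2226 [0.4462 0.256  0.0341] [445.8 256.2] [29.1 29.2] 6.8
wrist spacer 12847 [0.4364 0.2566 0.0774] [433.3 256.6] [82.4 77.3] 0.7
slope x,y, z at stub [-0.008  0.001  0.077]
scene disc 783 [0.4538 0.2572 0.0129] [447.5 257. ] [84.5 84.9] 52.3
scene stub 125 [0.445  0.2572 0.0345] [443.9 257. ] [27.3 28. ] 43.8
scene spacer 502 [0.4336 0.2578 0.0776] [432.7 258. ] [76.  80.3] 89.2
slope x,y, z at stub [-0.015  0.006  0.077]
```

>>> {"api": "move_arm", "payload": {"plan": [[0, 0, 0, 0, 0, 0.3, 8], [0, 0, 0, 0, 0, 0.4, 8], [0, 0, 0, 0, 0, 0.4, 8], [0, 0, 0, 0, 0, 0.3, 8], [0, 0, 0, 0, 0, 0.2, 8], [0, 0, 0, 0, 0, 0.15, 8], [0, 0, 0, 0, 0, 0.1, 8], [0, 0, 0, 0, 0, 0.1, 8], [0, 0, 0, 0, 0, 0, 8], [0, 0, 0, 0, 0, 0, 8]]}}

```text
t: 48.95
tool_pos: [0.3788, 0.257, 0.0209]
orientation: [-3.141, 0.001, -0.001]
force: [-0.4, -0.1, -1.5]
opening: 0.0134
gripper_force: 40.0
```

>>> {"api": "move_arm", "payload": {"plan": [[0, 0, 0, 0, 0, 0.05, 8], [0, 0, 0, 0, 0, 0.05, 8], [0, 0, 0, 0, 0, 0, 8], [0, 0, 0, 0, 0, 0, 8], [0, 0, 0, 0, 0, 0, 8], [0, 0, 0, 0, 0, 0, 8], [0, 0, 0, 0, 0, 0, 8], [0, 0, 0, 0, 0, 0, 8], [0, 0, 0, 0, 0, 0, 8], [0, 0, 0, 0, 0, 0, 8]]}}

```text
t: 49.95
tool_pos: [0.3786, 0.2569, 0.0181]
orientation: [-3.142, 0.001, -0.0]
force: [0.0, -0.4, -1.6]
opening: 0.0135
gripper_force: 40.0
```

>>> {"api": "move_arm", "payload": {"plan": [[0, 0, 0, 0, 0, 0.04, 8], [0, 0, 0, 0, 0, 0, 8], [0, 0, 0, 0, 0, 0, 8], [0, 0, 0, 0, 0, 0, 8], [0, 0, 0, 0, 0, 0, 8], [0, 0, 0, 0, 0, 0, 8], [0, 0, 0, 0, 0, 0, 8], [0, 0, 0, 0, 0, 0, 8], [0, 0, 0, 0, 0, 0, 8], [0, 0, 0, 0, 0, 0, 8]]}}

```text
t: 50.95
tool_pos: [0.3786, 0.2571, 0.0177]
orientation: [-3.142, 0.0, 0.0]
force: [-4.0, -1.6, 6.5]
opening: 0.0137
gripper_force: 40.0
```

```bash
python3 go.py .379 .2565 .019 -90;python3 sd.py 12
```

```text
t 50.95 pos [0.3786 0.2571 0.0177] h -90.0 tilt 0.0 open 0.0137 F [-4.  -1.6  6.5] g 40.0 q6 2.06
turn [-0.  0. -0.] shift before turn [ 0.01  0.02 -0.05] after [ 0.01  0.02 -0.05]
wrist disc 14543 [0.4589 0.2557 0.0123] [446.6 255.1] [96.2 93.3] 87.6
wrist stub 4170 [0.4463 0.256  0.0341] [445.9 256. ] [29.2 29.4] 25.3
wrist spacer 16739 [0.4386 0.2564 0.0279] [432.9 256.5] [82.5 77. ] 0.3
slope x,y, z at stub [ 0.041 -0.001  0.028]
scene disc 502 [0.4634 0.2583 0.0127] [455.8 257.5] [64.9 91.1] 5.0
scene stub 132 [0.4429 0.2558 0.0342] [437.3 251.8] [43.1 52.5] 32.5
scene spacer 582 [0.4367 0.2576 0.0278] [431.9 257. ] [80.2 75.7] 1.0
slope x,y, z at stub [ 0.018 -0.004  0.028]
```

Contact. I release, back straight up and check everything.

>>> {"api": "move_arm", "payload": {"plan": [[0, 0, 0, 0, 0, 0, 30], [0, 0, 0, 0, 0, 0, 50], [0, 0, 0, 0, 0, 0, 50], [0, 0, 0, 0, 0, 0, 50], [0, 0, 0, 0, 0, -0.3, 50], [0, 0, 0, 0, 0, -0.6, 50], [0, 0, 0, 0, 0, -1, 50], [0, 0, 0, 0, 0, -1, 50], [0, 0, 0, 0, 0, -1, 50], [0, 0, 0, 0, 0, -1, 50]]}}

```text
t: 52.05
tool_pos: [0.3785, 0.2569, 0.1412]
orientation: [-3.141, 0.001, -0.001]
force: [-0.6, 1.3, -0.4]
opening: 0.0502
gripper_force: 0.0
```

>>> {"api": "move_arm", "payload": {"plan": [[0, 0, 0, 0, 0, -1, 50], [0, 0, 0, 0, 0, -1, 50], [0, 0, 0, 0, 0, -1, 50], [0, 0, 0, 0, -1, -0.5, 50], [0, 0, 0, 0, -1, 0, 50], [0, 0, 0, 0, -1, 0, 50], [0, 0, 0, 0, -1, 0, 50], [0, 0, 0, 0, -1, 0, 50], [0, 0, 0, 0, -1, 0, 50], [0, 0, 0, 0, 0, 0, 50]]}}

```text
t: 53.05
tool_pos: [0.3781, 0.4091, 0.2274]
orientation: [-3.141, -0.003, 0.0]
force: [0.2, -0.3, -0.8]
opening: 0.0498
gripper_force: 0.0
```

```bash
python3 go.py; python3 - <<'E'
from h import *
def rect(n,P,m):
  if m.sum()<9: print(n,m.sum()); return
  r=cv2.minAreaRect((P[m][:,:2]*1000).astype(np.float32)); print(n,m.sum(),P[m].mean(0).round(4),np.round(r[0],1),np.round(r[1],1),round(r[2],1))
c=cam('scene'); save(c,'fin.png'); cs=[c,cam('top')]
for c in cs:
  P=cloud(c).reshape(-1,3)
  for n,q,r,z in(('knob',(.474,-.246),.03,.119),('tube',(.637,-.151),.05,.11),('boss',(.477,.006),.04,.065),('spacer',(.444,.255),.055,.026),('stub',(.444,.255),.03,.034),('tin',(.658,.006),.04,.03),('jar',(.595,-.333),.05,.075)):
    rect(n,P,(np.hypot(P[:,0]-q[0],P[:,1]-q[1])<r)&(abs(P[:,2]-z)<.004))
E
```

```text
t 53.05 pos [0.3781 0.4091 0.2274] h -89.9 tilt 0.05 open 0.0498 F [ 0.2 -0.3 -0.8] g 0.0 q6 2.3
knob 83 [ 0.4745 -0.2434  0.1195] [ 473.  -244.3] [28.  28.6] 50.6
tube 174 [ 0.6371 -0.1492  0.1101] [ 636.2 -150.5] [59.6 57.6] 79.7
boss 228 [0.4745 0.0079 0.0659] [473.5   7.7] [44.4 43.6] 0.7
spacer 400 [0.4335 0.258  0.0268] [430.5 257.1] [82.5 75.7] 0.7
stub 118 [0.4441 0.2569 0.0346] [437.4 251.3] [40.4 41.4] 87.6
tin 227 [0.658  0.009  0.0309] [657.6   8.4] [39.2 39.6] 84.3
jar 239 [ 0.5963 -0.3306  0.0759] [ 595.1 -331.9] [50.  49.1] 82.7
knob 192 [ 0.4734 -0.2469  0.1183] [ 473.4 -247.1] [27.8 28.5] 42.5
tube 222 [ 0.6374 -0.1531  0.1093] [ 637.  -153.3] [58.7 58.4] 24.0
boss 394 [0.4743 0.0041 0.0642] [474.4   3.8] [44.3 42.2] 89.9
spacer 507 [0.4317 0.256  0.025 ] [430.3 256.7] [77.2 81.6] 88.4
stub 149 [0.4442 0.2541 0.0331] [444.4 254.3] [27.7 28.7] 34.4
tin 276 [0.6584 0.0061 0.0291] [658.2   6.5] [39.4 38.7] 0.0
jar 437 [ 0.5952 -0.3325  0.0746] [ 595.2 -332.3] [48.7 45.9] 89.1
```

View pics/fin.png

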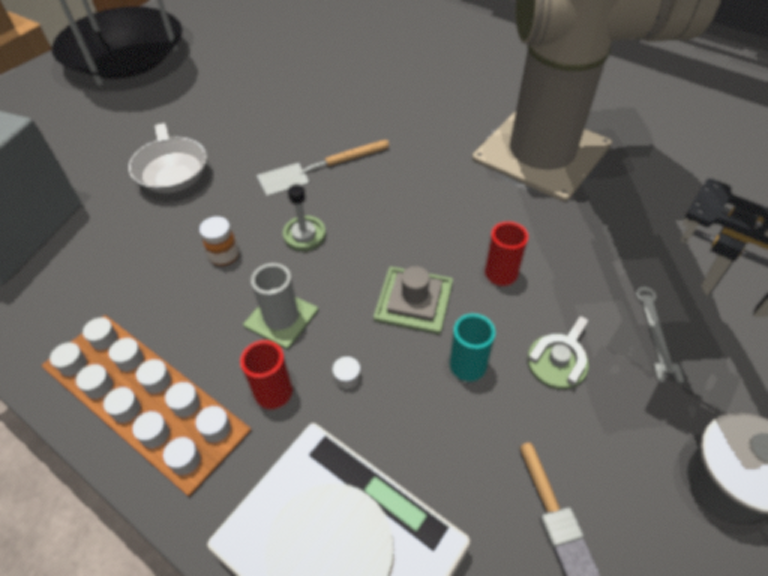

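All four parts are down on their stands: plunger (300,230), tube (275,300), pedestal (414,290) and spacer (560,355). The tin and jar have not moved, so I hand the job in.

```bash
python3 -c "
from plant import close_job
print(close_job())"
```

```text
the job is handed in; nothing more can be done
None
```

The job is handed in: the last camera check showed all four parts released and right down on their own stands, within a few millimetres of centre, with the tin and jar unmoved; no verdict came back.

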